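Close an ingot layer with an inverted ingot and bond it crosswise

TASK

Finish the first layer of ingots on the blue skid: turn one of the two loose ingots upside down and set it into the gap between the two stacked ones, narrow face on the deck, in line with them so that the layer is flat on top. Then start the next layer with the other loose ingot, wide face down, laid squarely crosswise over the middle of the layer. Set both down gently, without dropping or pressing them, leave the two stacked ingots where they are, and do not disturb the coil, jar and spanner.

Things in the scene. Friction and masses are not known exactly. Their poses are not given: they have to be found in the camera images.
- ingot_a_centre (a point): Loose cast aluminium ingot, 0.15-0.3 kg, bar of trapezoid section: 66 long, 36 high, flat wide face 46 across, flat narrow face 30 across, ends square and parallel, long sides sloping evenly. Point: its centre, half-way up. x along it, z from wide to narrow face (z up = wide face down). Starts wide face down on the bench; either loose one may take either place.
- ingot_b_centre (a point): The other loose cast aluminium ingot, 0.15-0.3 kg, bar of trapezoid section: 66 long, 36 high, flat wide face 46 across, flat narrow face 30 across, ends square and parallel, long sides sloping evenly. Point: its centre, half-way up. x along it, z from wide to narrow face (z up = wide face down). Starts wide face down on the bench.
- base_a_centre (a point): Stacked cast aluminium ingot, 0.15-0.3 kg, bar of trapezoid section: 66 long, 36 high, flat wide face 46 across, flat narrow face 30 across, ends square and parallel, long sides sloping evenly. Point: its centre, half-way up. x along it, z from wide to narrow face (z up = wide face down). Stands loose on the skid, wide face down, along the gap's x, at 40.5 to one side (+y) of its middle.
- base_b_centre (a point): The other stacked cast aluminium ingot, 0.15-0.3 kg, bar of trapezoid section: 66 long, 36 high, flat wide face 46 across, flat narrow face 30 across, ends square and parallel, long sides sloping evenly. Point: its centre, half-way up. x along it, z from wide to narrow face (z up = wide face down). Likewise, at 40.5 to the other side (-y) of the gap's middle.
- gap (a point): Point on the deck of the blue timber skid, mid-way in the gap between the stacked ingots (35 wide at the deck, 51 at their top). x runs along these ingots and the gap, y across the row, z up. The skid is fixed to the bench, 150 (x) by 200 (y), its flat deck 50 above the bench.
- coil: Bystander: coil of steel strap lying flat, 110 across, 22 high, open in the middle; origin at the centre of its underside.
- jar: Bystander: clear jar with a black lid, 52 across, 75 high; origin at the centre of its underside.
- spanner: Bystander: steel spanner, about 180 long, lying along its x axis, under 25 high.
Mind the look-alikes: they are no part of the job. What is shaped like the part that bears ingot_b_centre but orange is not meant.

How it is judged:
By the outcome, as a careful person would: the job done as asked, in the order asked, and still so for the second after the job is handed in, with the robot touching nothing.
It also fails if it takes over 67 s, if anything falls off the work surface, if the arm or the gripper's body presses on something with over 40 N, if the wrist force passes 120 N, or if a joint passes its speed limit or range.

ROBOT

A 6-joint arm with a two-finger parallel gripper is mounted at the origin on the work surface. World frame = base frame: x ahead of the robot, y to its left, z up, the work surface at z = 0. Lengths are in mm, angles in rad, forces in N, time in s.
With the tool pointing down it reaches from about 350 to 725 mm from the base axis. Payload 4.3 kg.
Tool frame: the origin (TCP) lies between the finger pads; the fingertips stand 19 mm ahead of it and the grasp point (between the pads) is the TCP; y points along the fingers, z is the direction in which the jaws open and shut, and the axes are right-handed (so a half turn about y gives the same grasp; the last joint's range is limited). The gripper opens to 85 mm and grips with 20 to 120 N. Pads are 22 mm wide; open, the fingers measure 114 mm over their backs; the gripper's body (76 mm by 85 mm) begins 54 mm behind the grasp point. The pads swing forward as they close: fully open they stand 13 mm farther back than shut.
Start: joints at [-0.11, 0.377, 0.081, 1.274, 0, 1.46], TCP at [575.035, 0.002, 250.329] pointing down, gripper open.
Joint ranges: [-2.72, 2.72], [-0.84, 1.66], [-1.02, 1.22], [-1.77, 2.12], [-1.37, 1.28], [-3.14, 3.14]. Speed limits (rad/s): [2.57, 2.57, 3.14, 3.14, 3.14, 3.14].

INTERFACE

Orientations are given as a unit quaternion [w, x, y, z].
In Python, from bench import status, viewer, r gives the robot as it stands. The module is installed in compiled form; this text tells all that it offers.
- The arm moves only by the tool drive_tool, never from a script. Its argument "plan" is a list that holds one entry, the list of rows, each a list of 7 numbers: the turn, a rotation vector about the tool's x, y, z in degrees, then the shift along the tool's x, y, z in cm, then the opening, from 0 (shut) to 1 (fully open). A call has 1 to 12 rows; each row shifts and turns the pose as measured when the row begins, along the tool's axes as they then stand; what a row does not reach is not made up. A row lasts 1/10 s, in which the tool goes at most 50 mm and 8.59 degrees, less where a joint would pass 70% of its speed; a pose out of reach is approached as far as the arm can. A call with a gripper value outside its range is refused whole. The fingers move at their own pace and stop on an object; "squeeze" is the grip in N (left out, the last holds). Time passes only in rows, so rows that do not move let the fingers close. It gives the time, the measured TCP pose, the force and the opening at its end, in the units of the state.
- status.get_obs(): the state, without advancing time (a new reading comes with each control period).
- viewer.read_camera(name): name is "scene" or "side" or "wrist"; returns a dict with "image" (420x560x3 uint8, blue, green, red), "mtx" (3x3 intrinsics, pixels), "k1" (the pictures are not rectified: a ray, as slopes to the right and down, at radius r is drawn at 1 + k1 r^2 times it, then the intrinsics apply), "R" (3x3) and "t" (3): a world point X has camera coordinates R X + t. Camera axes: x right, y down, z forward; pixel columns grow to the right and rows downward; lengths in mm; the calibration is good to about 2 mm. A picture is of the moment at which its call begins. There is no depth.
- r.sign_off(): hands the job in, once; it reports no verdict.
The state is a dict: "t": time; "joint_positions": joint angles; "joint_velocities": joint speeds; "joint_efforts": joint torques, N m; "position": TCP position; "tool_rot": TCP orientation; "contact_force": force on the tool from outside, world axes, zero at the start; "torque": the same for the moment, N m; "opening": opening from 0.0 (shut) to 1.0 (fully open).
Only numpy, scipy, OpenCV 4.12 (cv2) and the standard library are available. Lean on these libraries where they do the work, as an engineer would, in place of code of your own. Each camera call takes 0.05 s, during which the arm holds its last target.

## Working session

There is one attempt and no reset: what is moved stays moved. The work goes in short steps, Python scripts to look and compute and a tool call to move; the robot and the scene stay as the last step left them, time stands still between calls to the robot, and variables do not carry over. Pictures are saved under pics/ and viewed, and the job is handed in when it is done.

Besides the shell and the picture viewer there is one more tool, called after "Call:" by a JSON object that holds its "method" and its "body", one argument or row to a line. drive_tool: Moves the arm, as the interface text tells. Its arguments: {"type":"object","properties":{"plan":{"type":"array","items":{"type":"array","items":{"type":"array","items":{"type":"number"}}}},"squeeze":{"type":"number"}},"required":["plan"]}

```bash
mkdir -p pics; ls; python3 - <<'E'
from bench import status, viewer, r
import cv2, json
o=status.get_obs(); print(o)
for n in ["scene","side","wrist"]:
    c=viewer.read_camera(n); cv2.imwrite(f"pics/{n}0.png",c["image"])
    print(n,c["mtx"].tolist(),c["k1"],c["R"].tolist(),c["t"].tolist())
E
```

```text
pics
{'t': 0.0, 'joint_positions': array([-1.10335083e-01,  3.78088128e-01,  7.96162346e-02,  1.27440014e+00,
        2.07501823e-05,  1.46049323e+00]), 'joint_velocities': array([1.08895653e-03, 7.96484464e-04, 5.38129962e-04, 4.85028231e-05,
       1.69750467e-03, 1.82214282e-03]), 'joint_efforts': array([ 5.03441061e-04, -4.63600910e+01,  2.69876987e+01,  2.07655923e-02,
       -6.74222474e-05, -6.15417605e-06]), 'position': array([5.74377719e+02, 6.09160104e-02, 2.49342789e+02]), 'tool_rot': array([ 0.49953882, -0.50044464,  0.50058522, -0.49943024]), 'contact_force': array([-0.07031043,  0.15714998,  0.68984202]), 'torque': array([0.02352106, 0.04344112, 0.01396349]), 'opening': 0.9975442357253342}
scene [[387.55760768720074, 0.0, 273.45177482777706], [0.0, 387.55760768720074, 202.046320784947], [0.0, 0.0, 1.0]] -0.020825020409072872 [[-0.5227787037714696, 0.8524445946068026, -0.006374951659938042], [0.5890330434153768, 0.3558102366341446, -0.725561265001911], [-0.6162325053482989, -0.3830630348023659, -0.6881280482004497]] [264.1664972641626, -255.97915901095723, 1065.6829189686798]
side [[463.5500348542239, 0.0, 286.1538576165514], [0.0, 463.5500348542239, 206.55108353410256], [0.0, 0.0, 1.0]] -0.10272714358063563 [[0.8688074023616693, -0.49481275959651055, -0.018276502456824432], [-0.3109272149244755, -0.5164654489642552, -0.7978644665890687], [0.3853543364500749, 0.6988732166613884, -0.6025597583746249]] [-444.1005109557061, 246.598843499117, 713.2487027417434]
wrist [[348.7556589173635, 0.0, 274.20781187528434], [0.0, 348.7556589173635, 216.53430015770326], [0.0, 0.0, 1.0]] -0.01782240491115766 [[0.9999984517379286, -0.0011145019792206234, -0.0013617661636383524], [-0.0006625380455876795, -0.9553801686437926, 0.2953782226324357], [-0.001630204000812735, -0.29537686308764416, -0.9553794278648768]] [-573.8542532600075, -36.358470278557554, 378.64376697150533]
```

View pics/scene0.png

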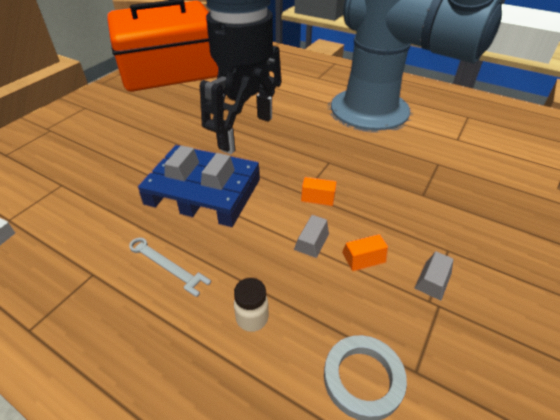

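View pics/side0.png

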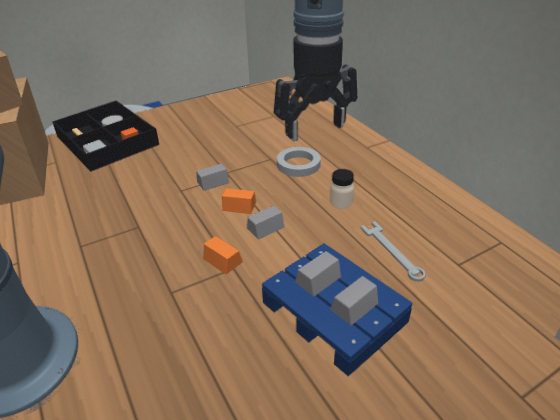

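View pics/wrist0.png

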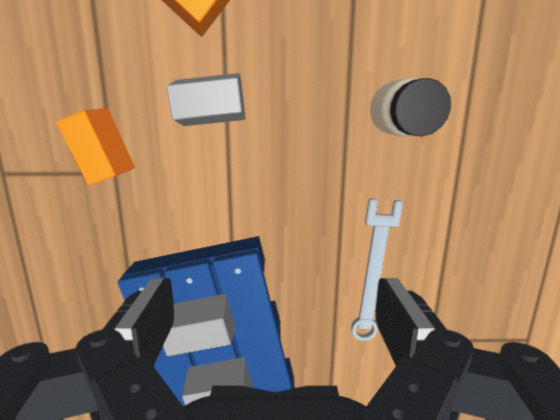

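The candidates are two grey loose ingots at scene (312,236) and (436,275). The look-alikes are orange bricks at scene (319,191) and (366,252). The stacked grey ingots stand on the blue skid at scene (181,163) and (217,170), and are not to be moved. I take the grey loose ones and check them in a crop.

```bash
cat > h.py <<'E'
from bench import status, viewer, r
import cv2, numpy as np
from scipy.optimize import minimize, least_squares
from scipy.spatial.transform import Rotation as Rn
ING=np.array([[sx*33,sy*(23 if z<0 else 15),z] for sx in(-1,1) for sy in (-1,1) for z in(-18,18)],float)
def proj(c,X):
    Y=np.asarray(X)@c["R"].T+c["t"]; s=Y[:,:2]/Y[:,2:]; r2=(s**2).sum(1,keepdims=True)
    s=s*(1+c["k1"]*r2); m=c["mtx"]; return s*[m[0,0],m[1,1]]+[m[0,2],m[1,2]]
def unproj(c,u,v,z):
    m=c["mtx"]; d=np.array([(u-m[0,2])/m[0,0],(v-m[1,2])/m[1,1]]); s=d.copy()
    for _ in range(20): s=d/(1+c["k1"]*(s@s))
    ray=c["R"].T@np.array([s[0],s[1],1]); o=-c["R"].T@c["t"]; return o+ray*(z-o[2])/ray[2]
def pose(x,y,z,yaw,X=ING,flip=False):
    R=Rn.from_euler('z',yaw).as_matrix()
    if flip: R=R@np.diag([1,-1,-1])
    return X@R.T+[x,y,z]
def gray(img,smax=70):
    h=cv2.cvtColor(img,cv2.COLOR_BGR2HSV); return ((h[...,1]<smax)).astype(np.uint8)
def tool():
    o=status.get_obs(); q=o["tool_rot"]; R=Rn.from_quat([q[1],q[2],q[3],q[0]]).as_matrix(); return o,R
def poly(c,X):
    return cv2.convexHull(proj(c,X).astype(np.float32))[:,0]
def rend(c,objs,roi,S=8):
    # antialiased union mask in roi (x0,y0,x1,y1)
    x0,y0,x1,y1=roi; im=np.zeros(((y1-y0)*S,(x1-x0)*S),np.uint8)
    for X in objs:
        p=(poly(c,X)-[x0-0.5,y0-0.5])*S-0.5
        cv2.fillConvexPoly(im,np.round(p*16).astype(np.int32),255,shift=4)
    return cv2.resize(im,(x1-x0,y1-y0),interpolation=cv2.INTER_AREA)/255.
E
python3 - <<'E'
from h import *
for n in["scene","side","wrist"]:
    c=viewer.read_camera(n); np.savez(f"c_{n}0.npz",**c)
    im=c["image"]
    P={"scene":[(181,163),(217,170),(312,236),(436,275),(200,180)],"side":[(318,273),(355,300),(265,222),(212,177)],"wrist":[(197,328),(206,98)]}[n]
    for u,v in P: print(n,u,v,unproj(c,u,v,18 ).round(),unproj(c,u,v,68).round(),cv2.cvtColor(im,cv2.COLOR_BGR2HSV)[v,u])
im=np.load("c_scene0.npz")["image"]
a=cv2.resize(im[130:300,130:470],None,fx=2.3,fy=2.3,interpolation=cv2.INTER_CUBIC); cv2.imwrite("pics/crop1.png",a)
cv2.imwrite("pics/mask1.png",cv2.resize(gray(im)[130:300,130:470]*255,None,fx=2.3,fy=2.3))
im=np.load("c_side0.npz")["image"]
cv2.imwrite("pics/mask2.png",cv2.resize(gray(im)[150:350,170:430]*255,None,fx=3,fy=3))
E
```

```text
scene 181 163 [ 469. -265.   18.] [ 513. -214.   68.] [ 10   7 113]
scene 217 170 [ 447. -181.   18.] [ 494. -138.   68.] [ 30   3 155]
scene 312 236 [510.  86.  18.] [551. 103.  68.] [ 12   8 160]
scene 436 275 [480. 302.  18.] [524. 299.  68.] [ 12   8 158]
scene 200 180 [ 492. -191.   18.] [ 535. -147.   68.] [110 163 122]
side 318 273 [522. -97.  18.] [ 494. -138.   68.] [128   7 143]
side 355 300 [ 542. -184.   18.] [ 512. -218.   68.] [120   3 153]
side 265 222 [508.  82.  18.] [481.  26.  68.] [120   5 107]
side 212 177 [479. 297.  18.] [454. 223.  68.] [120   5 107]
wrist 197 328 [ 483. -171.   18.] [ 496. -136.   68.] [135   3 189]
wrist 206 98 [509.  87.  18.] [518.  85.  68.] [  0   0 210]
```

View pics/crop1.png

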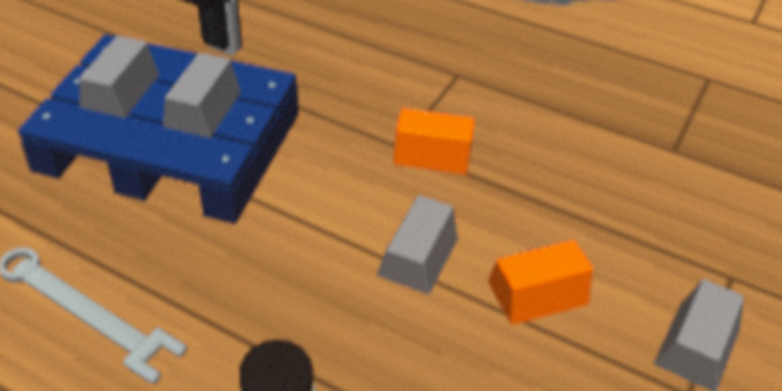

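View pics/mask1.png

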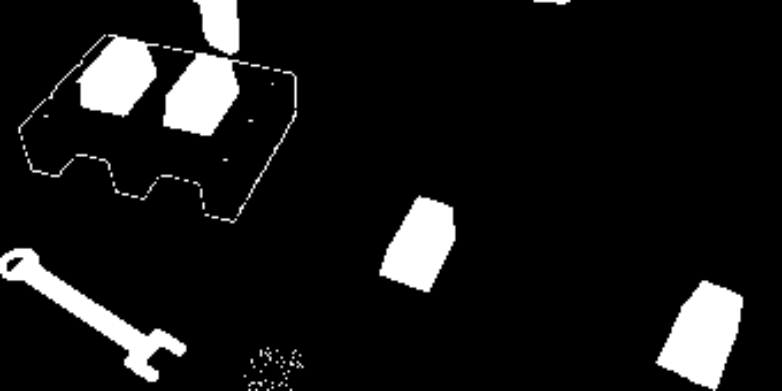

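View pics/mask2.png

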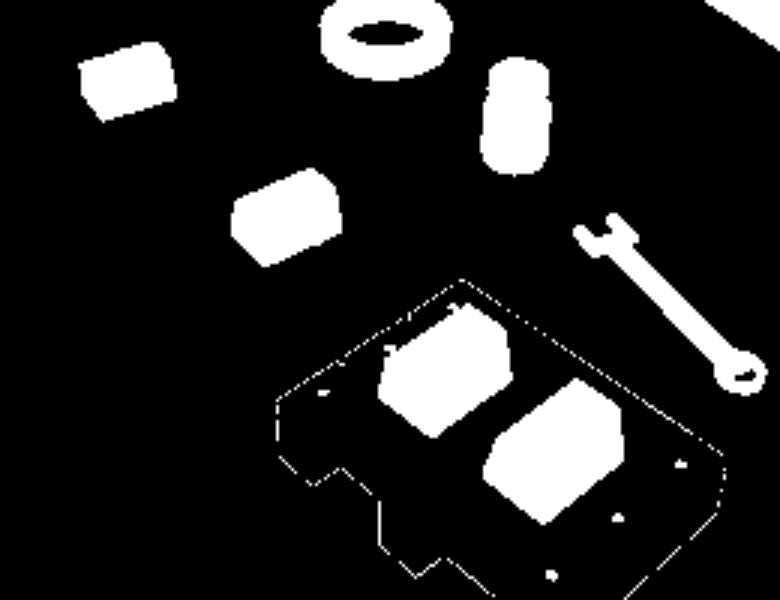

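The crop confirms two plain grey trapezoid bars loose on the bench, at scene (312,236) and (436,275); the orange ones are left alone. Next I fit silhouettes.

```bash
cat >> h.py <<'E'
def fitmask(cams,masks,mk,p0,sc,pad=12):
    rois=[]
    for c,m in zip(cams,masks):
        P=np.vstack([poly(c,X) for X in mk(p0)]); a=np.floor(P.min(0)-pad).astype(int); b=np.ceil(P.max(0)+pad).astype(int)
        a=np.maximum(a,0); b=np.minimum(b,[m.shape[1],m.shape[0]]); rois.append((*a,*b))
    def clean(m,roi):
        x0,y0,x1,y1=roi; s=m[y0:y1,x0:x1].astype(np.uint8)
        n,l,st,_=cv2.connectedComponentsWithStats(s); o=np.zeros_like(s)
        ref=None
        for i in range(1,n):
            if st[i,4]>250: o[l==i]=1
        return o.astype(float)
    ms=[clean(m,ro) for m,ro in zip(masks,rois)]
    f=lambda p: sum(((rend(c,mk(p0+p*sc),ro)-m)**2).sum() for c,m,ro in zip(cams,ms,rois))
    best=minimize(f,np.zeros(len(p0)),method="Nelder-Mead",options=dict(initial_simplex=np.vstack([np.zeros(len(p0)),2*np.eye(len(p0))-0.4]),xatol=.01,fatol=.01,maxiter=600))
    return p0+best.x*sc,best.fun
S3=np.array([2,2,.03])
loose=lambda p:[pose(p[0],p[1],18,p[2])]
def layer(p):
    c,s=np.cos(p[2]),np.sin(p[2]); return [pose(p[0]-s*d,p[1]+c*d,68,p[2]) for d in(40.5,-40.5)]
E
python3 - <<'E'
from h import *
C={n:dict(np.load(f"c_{n}0.npz")) for n in["scene","side","wrist"]}
M={n:gray(C[n]["image"]) for n in C}
L={"near":(np.array([509,84,18.]),loose,["scene","side","wrist"]),"far":(np.array([479,299,0.]),loose,["scene","side"]),"gap":(np.array([503,-177,0.25]),layer,["scene","side"])}
for k,(p,mk,ns) in L.items():
    if k!="gap": p=np.array([p[0],p[1],0.])
    for g in [[n] for n in ns]+[ns]:
        b=min((fitmask([C[n] for n in g],[M[n] for n in g],mk,np.array([p[0],p[1],y]),S3) for y in ([-.3,0,.3] )),key=lambda t:t[1])
        print(k,g,b[0].round(3),round(b[1],1))
E
```

```text
near ['scene'] [5.06085e+02 8.26650e+01 1.55000e-01] 64.3
near ['side'] [5.09558e+02 8.60430e+01 1.04000e-01] 27.2
near ['wrist'] [5.09374e+02 8.54520e+01 1.03000e-01] 125.8
near ['scene', 'side', 'wrist'] [5.09347e+02 8.52750e+01 1.05000e-01] 265.8
far ['scene'] [ 4.77553e+02  3.00700e+02 -3.00000e-02] 108.5
far ['side'] [ 4.80986e+02  3.03047e+02 -2.00000e-02] 17.9
far ['scene', 'side'] [ 4.79822e+02  3.01805e+02 -5.00000e-03] 143.2
gap ['scene'] [ 5.01903e+02 -1.78693e+02  2.43000e-01] 396.2
gap ['side'] [ 5.04932e+02 -1.74709e+02  2.26000e-01] 120.0
gap ['scene', 'side'] [ 5.04618e+02 -1.75684e+02  2.29000e-01] 602.4
```

```bash
python3 - <<'E'
from h import *
c=dict(np.load("c_side0.npz"));im=c["image"]
h=cv2.cvtColor(im,cv2.COLOR_BGR2HSV); m=((h[...,0]<12)&(h[...,1]>220)&(h[...,2]>120)).astype(np.uint8)
n,l,st,ce=cv2.connectedComponentsWithStats(m)
for i in range(1,n):
    if st[i,4]>200 and st[i,0]>180: print("orange",ce[i].round(),unproj(c,*ce[i],16).round())
for nm,u,v,z in [("spanner jaw",372,231,5),("spanner ring",417,274,5),("jar base",342,203,0),("coil",298,162,10),("jaw tip",366,229,5)]: print(nm,unproj(c,u,v,z).round())
p=np.array([505,-174.7]);a=.226
for sx in(-75,75):
  for sy in(-100,100): print((p+[sx*np.cos(a)-sy*np.sin(a),sx*np.sin(a)+sy*np.cos(a)]).round())
o,R=tool();print(R.round(3))
E
```

```text
spanner jaw [690. -42.   5.]
spanner ring [ 685. -183.    5.]
jar base [696.  74.   0.]
coil [693. 260.  10.]
jaw tip [683. -31.   5.]
[ 454. -289.]
[409. -94.]
[ 601. -255.]
[556. -60.]
[[-0.    -0.001  1.   ]
 [-1.     0.    -0.   ]
 [-0.    -1.    -0.001]]
```

```bash
cat >> h.py <<'E'
R0=np.array([[0,0,1],[-1,0,0],[0,-1,0]],float)
def RT(yaw,tilt): # yaw about world z of jaw axis, tilt deg about jaw axis (+ : body to the right/-y)
    return Rn.from_euler('z',yaw).as_matrix()@Rn.from_euler('x',tilt,degrees=True).as_matrix()@R0
def plan(tp,tR,op,n=None,vmax=45,wmax=8.0):
    o,R=tool(); p=o["position"]; rv=Rn.from_matrix(R.T@tR).as_rotvec(degrees=True); d=np.array(tp)-p
    n=n or int(max(1,np.ceil(np.linalg.norm(d)/vmax),np.ceil(np.linalg.norm(rv)/wmax)))
    print("t",round(o["t"],2),"at",p.round(1),"err",d.round(1),"rot",rv.round(1),"F",o["contact_force"].round(1),"op",round(o["opening"],3),"n",n)
    rows=[]
    for i in range(n):
        Ri=R@Rn.from_rotvec(rv*i/n,degrees=True).as_matrix(); s=Ri.T@d/n/10
        rows.append([*(rv/n).round(1),*s.round(2),op])
    print(str([[float(x) for x in q] for q in rows]).replace("-0.0,","0,").replace(" ",""))
def back(R): return -R[:,1]
E
python3 - <<'E'
from h import *
c=dict(np.load("c_side0.npz"))
print(unproj(c,238,200,18).round(),unproj(c,222,254,18).round())
R=RT(.105,51); plan(np.array([509.5,85.7,18])+80*back(R)+[0,0,20],R,1)
E
```

```text
[493. 181.  18.] [393.  38.  18.]
t 0.3 at [574.8   0.  250. ] err [ -58.8   23.8 -161.7] rot [-2.6 -5.6 50.9] F [ 0.2 -0.4 -0.6] op 1.001 n 7
[[-0.4,-0.8,7.3,-0.34,2.31,-0.84,1.0],[-0.4,-0.8,7.3,-0.06,2.34,-0.82,1.0],[-0.4,-0.8,7.3,0.23,2.33,-0.81,1.0],[-0.4,-0.8,7.3,0.51,2.29,-0.8,1.0],[-0.4,-0.8,7.3,0.79,2.22,-0.79,1.0],[-0.4,-0.8,7.3,1.05,2.1,-0.79,1.0],[-0.4,-0.8,7.3,1.3,1.96,-0.79,1.0]]
```

Call:
{"method": "drive_tool", "body": {
  "plan": [
    [[-0.4, -0.8, 7.3, -0.34, 2.31, -0.84, 1.0], [-0.4, -0.8, 7.3, -0.06, 2.34, -0.82, 1.0], [-0.4, -0.8, 7.3, 0.23, 2.33, -0.81, 1.0], [-0.4, -0.8, 7.3, 0.51, 2.29, -0.8, 1.0], [-0.4, -0.8, 7.3, 0.79, 2.22, -0.79, 1.0], [-0.4, -0.8, 7.3, 1.05, 2.1, -0.79, 1.0], [-0.4, -0.8, 7.3, 1.3, 1.96, -0.79, 1.0]]
  ],
  "squeeze": 40
}}

```text
t: 1.0
position: [524.7, 27.4, 93.4]
tool_rot: [0.692, -0.261, 0.645, -0.193]
contact_force: [0.8, 0.3, -0.5]
opening: 0.994
```

```bash
python3 - <<'E'
from h import *
R=RT(.105,51); plan(np.array([509.5,85.7,18])+60*back(R),R,1)
print(status.get_obs()["joint_positions"].round(2))
for n in["side","wrist"]:
    c=viewer.read_camera(n); cv2.imwrite(f"pics/{n}1.png",c["image"])
    np.savez(f"c_{n}1.npz",**c)
E
```

```text
t 1.0 at [524.7  27.4  93.4] err [-10.3  12.  -37.6] rot [-0.7  1.7 -1.4] F [ 0.8  0.3 -0.5] op 0.994 n 1
[[-0.7,1.7,-1.4,2.16,3.31,-1.01,1.0]]
[-0.47  0.76 -0.07  1.34  0.74  0.74]
```

View pics/side1.png

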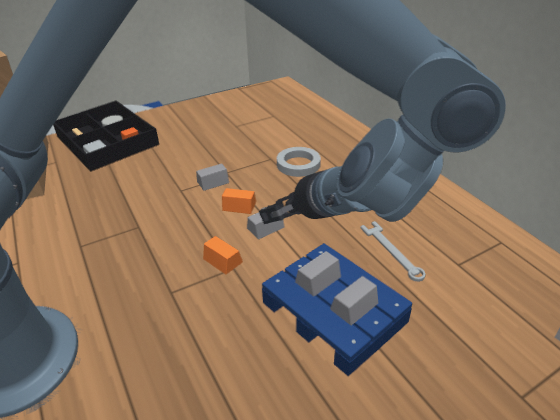

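View pics/wrist1.png

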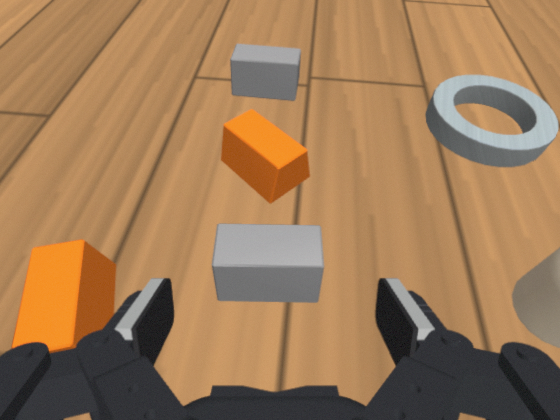

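```bash
python3 - <<'E'
from h import *
c0=dict(np.load("c_wrist0.npz"));c=dict(np.load("c_wrist1.npz"))
print("orange corner",unproj(c0,133,168,0).round(),unproj(c0,108,108,36).round(),unproj(c,115,262,36).round(),unproj(c,110,330,0).round())
m=gray(c["image"])
print(fitmask([c],[m],loose,np.array([509.4,85.5,.105]),S3))
print(fitmask([c],[m],loose,np.array([481,303,-.02]),S3))
cs=dict(np.load("c_side0.npz"))
print(fitmask([c,c0,cs],[m,gray(c0["image"]),gray(cs["image"])],loose,np.array([509.4,85.5,.105]),S3))
R=RT(.105,51); plan(np.array([509.5,85.7,18])+40*back(R),R,1)
E
```

```text
orange corner [423.  16.   0.] [421.  78.  36.] [423.  62.  36.] [417.  33.   0.]
(array([5.09445194e+02, 8.53715217e+01, 1.13259648e-01]), np.float64(349.4121953094963))
(array([4.80918405e+02, 3.00374956e+02, 2.53906831e-02]), np.float64(146.9138331410996))
(array([5.09462045e+02, 8.54289417e+01, 1.14570183e-01]), np.float64(507.15526336024607))
t 1.1 at [519.2  28.   84.7] err [ -6.4  26.8 -41.5] rot [-0.   0.6 -1.8] F [-0.6 -0.1 -0.2] op 1.002 n 2
[[0,0.3,-0.9,0.82,2.34,-0.19,1.0],[0,0.3,-0.9,0.79,2.35,-0.18,1.0]]
```

Call:
{"method": "drive_tool", "body": {
  "plan": [
    [[0, 0.3, -0.9, 0.82, 2.34, -0.19, 1.0], [0, 0.3, -0.9, 0.79, 2.35, -0.18, 1.0], [0, 0, 0, 0, 0, 0, 1.0]]
  ]
}}

```text
t: 1.4
position: [515.9, 53.9, 44.4]
tool_rot: [0.678, -0.273, 0.651, -0.206]
contact_force: [0.1, 1.0, -0.4]
opening: 1.0
```

```bash
python3 - <<'E'
from h import *
R=RT(.112,51); plan(np.array([509.5,85.4,18])+10*back(R),R,1,vmax=12)
E
```

```text
t 1.4 at [515.9  53.9  44.4] err [ -5.6  23.8 -20.1] rot [-0.6 -0.2  0.6] F [ 0.1  1.  -0.4] op 1.0 n 3
[[-0.2,-0.1,0.2,0.0,1.05,-0.11,1.0],[-0.2,-0.1,0.2,0.0,1.05,-0.1,1.0],[-0.2,-0.1,0.2,0.01,1.05,-0.1,1.0]]
```

Call:
{"method": "drive_tool", "body": {
  "plan": [
    [[-0.2, -0.1, 0.2, 0, 1.05, -0.11, 1.0], [-0.2, -0.1, 0.2, 0, 1.05, -0.1, 1.0], [-0.2, -0.1, 0.2, 0.01, 1.05, -0.1, 1.0], [0, 0, 0, 0, 0, 0, 1.0]]
  ]
}}

```text
t: 1.8
position: [515.0, 78.3, 30.5]
tool_rot: [0.683, -0.275, 0.646, -0.201]
contact_force: [0.6, -0.8, 0.6]
opening: 0.998
```

```bash
python3 - <<'E'
from h import *
R=RT(.112,51); plan(np.array([509.5,85.4,18])+10*back(R),R,1,vmax=12)
for n in["side","wrist"]:
    c=viewer.read_camera(n); im=c["image"]
    if n=="side": im=cv2.resize(im[170:260,200:340],None,fx=4,fy=4)
    cv2.imwrite(f"pics/{n}2.png",im)
E
```

```text
t 1.8 at [515.   78.3  30.5] err [-4.6 -0.7 -6.2] rot [-0.3  0.7  0.5] F [ 0.6 -0.8  0.6] op 0.998 n 1
[[-0.3,0.7,0.5,0.48,0.38,-0.47,1.0]]
```

View pics/side2.png

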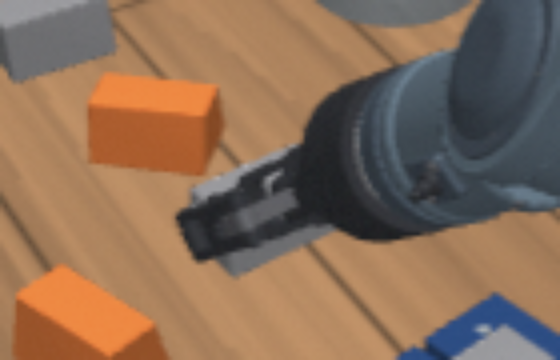

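View pics/wrist2.png

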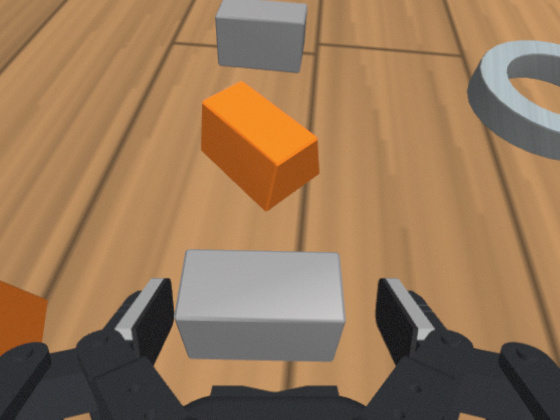

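Call:
{"method": "drive_tool", "body": {
  "plan": [
    [[-0.2, 0.5, 0.4, 0.35, 0.35, -0.5, 1.0], [0, 0, 0, 0, 0, 0, 1.0]]
  ]
}}

```text
t: 2.1
position: [510.9, 76.8, 25.7]
tool_rot: [0.68, -0.273, 0.65, -0.2]
contact_force: [-0.3, -0.2, 0.3]
opening: 0.999
```

```bash
python3 - <<'E'
from h import *
R=RT(.112,51); plan(np.array([509.5,85.4,18])+10*back(R),R,1,vmax=12)
E
```

```text
t 2.1 at [510.9  76.8  25.7] err [-0.5  0.9 -1.4] rot [-0.2  0.2  0.1] F [-0.3 -0.2  0.3] op 0.999 n 1
[[-0.2,0.2,0.1,0.05,0.16,-0.04,1.0]]
```

Call:
{"method": "drive_tool", "body": {
  "plan": [
    [[0, 0, 0, 0, 0, 0, 0.7], [0, 0, 0, 0, 0, 0, 0.0], [0, 0, 0, 0, 0, 0, 0.0], [0, 0, 0, 0, 0, 0, 0.0]]
  ],
  "squeeze": 50
}}

```text
t: 2.5
position: [510.9, 76.0, 25.7]
tool_rot: [0.68, -0.272, 0.651, -0.2]
contact_force: [0.5, 0.1, 0.6]
opening: 0.76
```

```bash
python3 - <<'E'
from h import *
o,R=tool(); print(o["position"],o["contact_force"],o["opening"])
plan(o["position"]+[0,0,60],RT(.112,51),0,vmax=30)
E
```

```text
[510.9334358   76.04033653  25.72580169] [0.47127013 0.13628616 0.64606716] 0.7600419121694197
t 2.5 at [510.9  76.   25.7] err [ 0.  0. 60.] rot [-0.3  0.1  0. ] F [0.5 0.1 0.6] op 0.76 n 2
[[-0.1,0.1,0.0,-2.33,-1.89,0.01,0.0],[-0.1,0.1,0.0,-2.33,-1.89,0.01,0.0]]
```

Call:
{"method": "drive_tool", "body": {
  "plan": [
    [[0, 0, 0, -1.2, -0.95, 0, 0.0], [0, 0, 0, -2.33, -1.89, 0, 0.0], [0, 0, 0, -2.33, -1.89, 0, 0.0], [0, 0, 0, 0, 0, 0, 0.0]]
  ]
}}

```text
t: 2.9
position: [509.7, 76.1, 104.4]
tool_rot: [0.679, -0.273, 0.652, -0.2]
contact_force: [0.7, -1.7, -2.2]
opening: 0.761
```

```bash
python3 - <<'E'
from h import *
for n in["side","wrist"]:
    c=viewer.read_camera(n); im=c["image"]
    if n=="side": im=cv2.resize(im[150:260,200:340],None,fx=4,fy=4)
    cv2.imwrite(f"pics/{n}3.png",im)
R=RT(.1,-51.5); plan(np.array([590,40,18.5+50])+10*back(R),R,0)
E
```

```text
t 3.0 at [508.4  76.2 101.4] err [ 80.8 -28.5 -26.6] rot [ 1.000e-01  7.000e-01 -1.024e+02] F [-0.9  0.7 -1.5] op 0.762 n 13
[[0.0,0.1,-7.9,0.34,-0.09,0.59,0.0],[0.0,0.1,-7.9,0.35,-0.05,0.59,0.0],[0.0,0.1,-7.9,0.35,0.0,0.59,0.0],[0.0,0.1,-7.9,0.35,0.05,0.59,0.0],[0.0,0.1,-7.9,0.34,0.1,0.6,0.0],[0.0,0.1,-7.9,0.32,0.14,0.6,0.0],[0.0,0.1,-7.9,0.3,0.18,0.6,0.0],[0.0,0.1,-7.9,0.27,0.22,0.6,0.0],[0.0,0.1,-7.9,0.23,0.26,0.6,0.0],[0.0,0.1,-7.9,0.2,0.29,0.6,0.0],[0.0,0.1,-7.9,0.15,0.31,0.6,0.0],[0.0,0.1,-7.9,0.11,0.33,0.6,0.0],[0.0,0.1,-7.9,0.06,0.34,0.6,0.0]]
```

View pics/wrist3.png

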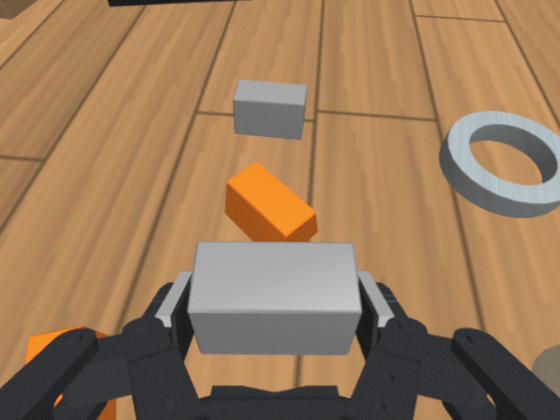

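Call:
{"method": "drive_tool", "body": {
  "plan": [
    [[0, 0.1, -8.5, 0.37, -0.1, 0.65, 0.0], [0, 0.1, -8.5, 0.38, -0.05, 0.65, 0.0], [0, 0.1, -8.5, 0.38, 0, 0.65, 0.0], [0, 0.1, -8.5, 0.38, 0.05, 0.65, 0.0], [0, 0.1, -8.5, 0.37, 0.1, 0.65, 0.0], [0, 0.1, -8.5, 0.35, 0.15, 0.65, 0.0], [0, 0.1, -8.5, 0.32, 0.2, 0.65, 0.0], [0, 0.1, -8.5, 0.3, 0.24, 0.65, 0.0], [0, 0.1, -8.5, 0.25, 0.28, 0.65, 0.0], [0, 0.1, -8.5, 0.2, 0.31, 0.65, 0.0], [0, 0.1, -8.5, 0.16, 0.34, 0.65, 0.0], [0, 0.1, -8.5, 0.1, 0.36, 0.65, 0.0]]
  ]
}}

```text
t: 4.2
position: [585.4, 42.8, 65.2]
tool_rot: [-0.255, 0.682, -0.202, 0.655]
contact_force: [-0.1, -0.7, -1.6]
opening: 0.763
```

```bash
python3 - <<'E'
from h import *
R=RT(.1,-51.5); plan(np.array([590,40,18.5+30])+10*back(R),R,0)
print(status.get_obs()["joint_positions"].round(2))
E
```

```text
t 4.2 at [585.4  42.8  65.2] err [  3.9   5.  -10.5] rot [ 1.1 -0.1  0.7] F [-0.1 -0.7 -1.6] op 0.763 n 1
[[1.1,-0.1,0.7,-1.11,0.27,0.44,0.0]]
[ 0.35  0.8  -0.02  1.08 -0.87  1.98]
```

Call:
{"method": "drive_tool", "body": {
  "plan": [
    [[1.0, 0, 0.5, -1.1, 0.2, 0.4, 0.0], [0, 0, 0, 0, 0, 0, 0.0]]
  ]
}}

```text
t: 4.4
position: [584.1, 50.5, 44.8]
tool_rot: [-0.262, 0.685, -0.198, 0.65]
contact_force: [0.2, -0.3, -1.3]
opening: 0.764
```

```bash
python3 - <<'E'
from h import *
for n in["side","scene"]:
    c=viewer.read_camera(n); im=c["image"]; np.savez(f"c_{n}4.npz",**c)
    if n=="side": im=cv2.resize(im[120:270,200:400],None,fx=3.5,fy=3.5)
    else: im=cv2.resize(im[170:320,220:420],None,fx=3.5,fy=3.5)
    cv2.imwrite(f"pics/{n}4.png",im)
R=RT(.1,-51.5); plan(np.array([590,40,18.5])+10*back(R),R,0,vmax=10)
E
```

```text
t 4.5 at [584.   49.4  46.7] err [  5.2  -1.6 -22. ] rot [0.6 0.8 0.4] F [ 0.  -0.1 -1.4] op 0.765 n 3
[[0.2,0.3,0.1,-0.53,0.5,0.18,0.0],[0.2,0.3,0.1,-0.53,0.51,0.18,0.0],[0.2,0.3,0.1,-0.53,0.51,0.17,0.0]]
```

View pics/side4.png

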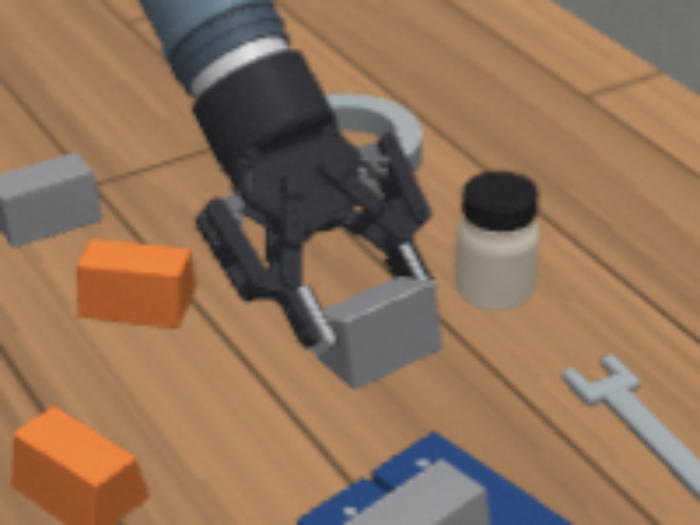

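View pics/scene4.png

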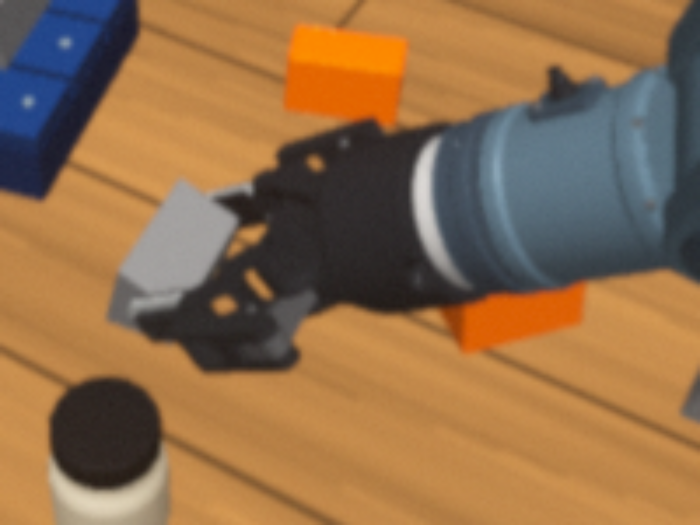

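Call:
{"method": "drive_tool", "body": {
  "plan": [
    [[0.2, 0.3, 0.1, -0.47, 0.37, 0, 0.0], [0.2, 0.3, 0.1, -0.47, 0.37, 0, 0.0], [0.2, 0.3, 0.1, -0.16, 0.12, 0, 0.0], [0, 0, 0, 0, 0, 0, 0.0]]
  ]
}}

```text
t: 4.9
position: [584.6, 47.5, 34.8]
tool_rot: [-0.266, 0.675, -0.201, 0.658]
contact_force: [-0.6, 0.4, -1.9]
opening: 0.767
```

Call:
{"method": "drive_tool", "body": {
  "plan": [
    [[0, 0, 0, -0.12, 0.09, 0, 0.0], [0, 0, 0, -0.12, 0.09, 0, 0.0]]
  ]
}}

```text
t: 5.1
position: [585.0, 47.3, 33.0]
tool_rot: [-0.266, 0.674, -0.201, 0.659]
contact_force: [0.5, -0.1, -1.7]
opening: 0.761
```

Call:
{"method": "drive_tool", "body": {
  "plan": [
    [[0, 0, 0, -0.25, 0.2, 0, 0.0], [0, 0, 0, -0.16, 0.12, 0, 0.0], [0, 0, 0, 0, 0, 0, 0.0]]
  ]
}}

```text
t: 5.4
position: [585.3, 47.4, 27.5]
tool_rot: [-0.266, 0.674, -0.201, 0.659]
contact_force: [0.4, 0.6, -1.4]
opening: 0.761
```

Call:
{"method": "drive_tool", "body": {
  "plan": [
    [[0, 0, 0, -0.12, 0.09, 0, 0.0], [0, 0, 0, -0.08, 0.06, 0, 0.0]]
  ]
}}

```text
t: 5.6
position: [585.6, 47.5, 26.1]
tool_rot: [-0.266, 0.675, -0.2, 0.659]
contact_force: [-3.9, 4.1, 8.8]
opening: 0.764
```

```bash
python3 - <<'E'
from h import *
R=RT(.1,-51.5); plan(status.get_obs()["position"],R,0,vmax=10)
E
```

```text
t 5.6 at [585.6  47.5  26.1] err [0. 0. 0.] rot [-0.1 -0.6  0. ] F [-3.9  4.1  8.8] op 0.764 n 1
[[-0.1,-0.6,0.0,0.0,0.0,0.0,0.0]]
```

Call:
{"method": "drive_tool", "body": {
  "plan": [
    [[0, 0, 0, 0.03, -0.03, 0, 0.79], [0, 0, 0, 0, 0, 0, 0.85], [0, 0, 0, 0, 0, 0, 1.0], [0, 0, 0, 0, 0, 0, 1.0]]
  ]
}}

```text
t: 6.0
position: [586.3, 47.6, 27.3]
tool_rot: [-0.266, 0.674, -0.199, 0.66]
contact_force: [1.1, -0.2, -0.3]
opening: 1.004
```

```bash
python3 - <<'E'
from h import *
o,R=tool(); plan(o["position"]+80*back(R),R,1,vmax=30)
c=viewer.read_camera("side"); im=cv2.resize(c["image"][120:270,200:400],None,fx=3.5,fy=3.5)
cv2.imwrite("pics/side5.png",im)
E
```

```text
t 6.0 at [586.3  47.6  27.3] err [-6.6 62.4 49.7] rot [0. 0. 0.] F [ 1.1 -0.2 -0.3] op 1.004 n 3
[[0.0,0.0,0.0,0.0,-2.67,0.0,1.0],[0.0,0.0,0.0,0.0,-2.67,0.0,1.0],[0.0,0.0,0.0,0.0,-2.67,0.0,1.0]]
```

View pics/side5.png

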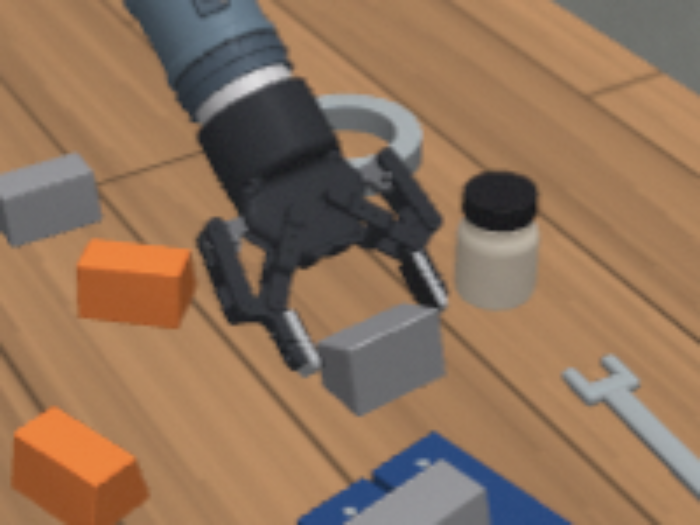

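Call:
{"method": "drive_tool", "body": {
  "plan": [
    [[0, 0, 0, 0, -2.67, 0, 1.0], [0, 0, 0, 0, -3.5, 0, 1.0], [0, 0, 0, 0, -4, 0, 1.0], [0, 0, 0, 2, -3, 0, 1.0]]
  ]
}}

```text
t: 6.45
position: [572.7, 136.5, 122.4]
tool_rot: [-0.261, 0.677, -0.201, 0.658]
contact_force: [0.1, 0.1, 0.2]
opening: 0.998
```

```bash
cat >> h.py <<'E'
A_SIDE=Rn.from_euler('x',-102.53,degrees=True).as_matrix()
def side(p):
    X=ING@A_SIDE.T; X=X-[0,0,X[:,2].min()]
    X=X-[0,X[:,1].mean(),0]*1
    R=Rn.from_euler('z',p[2]).as_matrix(); return [X@R.T+[p[0],p[1],0]]
E
python3 - <<'E'
from h import *
X=ING@A_SIDE.T; X=X-[0,0,X[:,2].min()]; print("centre z",X[:,2].mean(),X[:,2].round(1),X[:,1].round(1))
C=[viewer.read_camera(n) for n in("side","wrist")]
for n,c in zip(("side","wrist"),C): cv2.imwrite(f"pics/{n}6.png",c["image"])
p0=np.array([585.,37,.1])
for cs in (C,C[:1],C[1:]): print(fitmask(cs,[gray(c["image"]) for c in cs],side,p0,S3))
R=RT(.1,50); plan(np.array([585,40,18.5])+70*back(R)+[0,0,20],R,1)
E
```

```text
centre z 18.54785207620896 [44.9 29.3  0.   0.  44.9 29.3  0.   0. ] [-12.6  20.8 -22.6  14.3 -12.6  20.8 -22.6  14.3]
(array([5.85859988e+02, 4.06365031e+01, 5.30751921e-02]), np.float64(310.3259361783929))
(array([5.87290175e+02, 4.06864955e+01, 9.05944403e-02]), np.float64(25.13668589004229))
(array([5.85841811e+02, 4.07730787e+01, 5.56345976e-02]), np.float64(267.0357400999616))
t 6.55 at [576.  137.4 127.3] err [  14.3 -150.7  -43.8] rot [ -0.8  -0.6 101.7] F [ 0.1  0.6 -0.3] op 1.0 n 13
[[-0.1,0,7.8,0.46,1.12,0.0,1.0],[-0.1,0,7.8,0.61,1.05,0.0,1.0],[-0.1,0,7.8,0.74,0.96,0.0,1.0],[-0.1,0,7.8,0.87,0.85,0.0,1.0],[-0.1,0,7.8,0.97,0.72,0.0,1.0],[-0.1,0,7.8,1.06,0.58,0.0,1.0],[-0.1,0,7.8,1.13,0.43,0.0,1.0],[-0.1,0,7.8,1.18,0.27,0.0,1.0],[-0.1,0,7.8,1.21,0.11,0.0,1.0],[-0.1,0,7.8,1.21,-0.05,0,1.0],[-0.1,0,7.8,1.19,-0.22,0,1.0],[-0.1,0,7.8,1.15,-0.38,0,1.0],[-0.1,0,7.8,1.09,-0.53,0,1.0]]
```

View pics/wrist6.png

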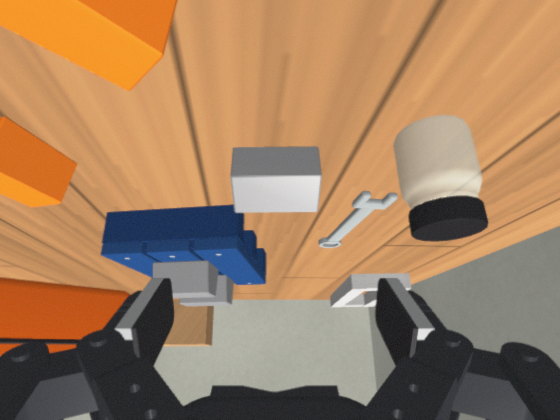

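Call:
{"method": "drive_tool", "body": {
  "plan": [
    [[-0.1, 0, 8.4, 0.46, 1.15, 0, 1.0], [-0.1, 0, 8.4, 0.65, 1.1, 0, 1.0], [-0.1, 0, 8.4, 0.8, 1.05, 0, 1.0], [-0.1, 0, 8.4, 0.93, 0.92, 0, 1.0], [-0.1, 0, 8.4, 1.05, 0.78, 0, 1.0], [-0.1, 0, 8.4, 1.15, 0.63, 0, 1.0], [-0.1, 0, 8.4, 1.22, 0.46, 0, 1.0], [-0.1, 0, 8.4, 1.28, 0.29, 0, 1.0], [-0.1, 0, 8.4, 1.31, 0.12, 0, 1.0], [-0.1, 0, 8.4, 1.31, -0.05, 0, 1.0], [-0.1, 0, 8.4, 1.29, -0.24, 0, 1.0], [-0.1, 0, 8.4, 1.25, -0.41, 0, 1.0]]
  ]
}}

```text
t: 7.75
position: [595.4, -12.8, 70.3]
tool_rot: [0.684, -0.265, 0.649, -0.203]
contact_force: [-0.4, -0.6, -0.0]
opening: 1.001
```

```bash
python3 - <<'E'
from h import *
C=[viewer.read_camera(n) for n in("side","wrist")]
for n,c in zip(("side","wrist"),C): cv2.imwrite(f"pics/{n}7.png",c["image"])
p0=np.array([586.,40.7,.09])
for cs in (C[1:],): print(fitmask(cs,[gray(c["image"]) for c in cs],side,p0,S3))
R=RT(.08,50); plan(np.array([586,40.6,18.5])+40*back(R),R,1)
E
```

```text
(array([5.86594118e+02, 3.99244456e+01, 1.03751566e-01]), np.float64(483.2302191464821))
t 7.85 at [590.4 -14.3  59.3] err [ -2.   24.3 -15.1] rot [ 0.8  0.3 -1.7] F [-0.1  0.5 -1.5] op 0.998 n 1
[[0.8,0.3,-1.7,-0.33,2.85,0.04,1.0]]
```

View pics/wrist7.png

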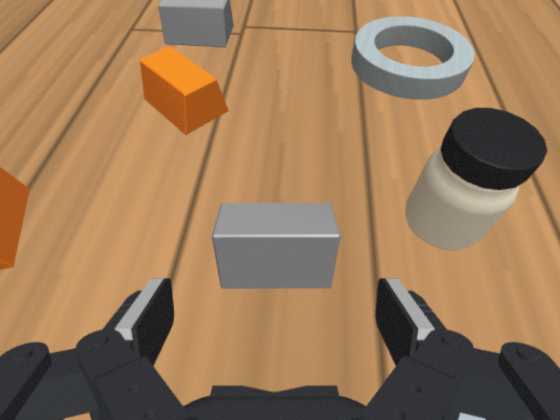

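```bash
python3 - <<'E'
from h import *
R=RT(.095,50); plan(np.array([586.4,40.4,18.5])+25*back(R),R,1)
E
```

```text
t 7.85 at [590.4 -14.3  59.3] err [ -2.2  35.6 -24.7] rot [ 0.2 -0.2 -1.7] F [-0.1  0.5 -1.5] op 0.998 n 1
[[0.2,-0.2,-1.7,-0.27,4.33,0.13,1.0]]
```

Call:
{"method": "drive_tool", "body": {
  "plan": [
    [[0.2, -0.2, -0.9, -0.13, 2.2, 0.07, 1.0], [0, 0, -0.8, -0.13, 2.1, 0.06, 1.0], [0, 0, 0, 0, 0, 0, 1.0]]
  ]
}}

```text
t: 8.15
position: [588.3, 19.1, 29.9]
tool_rot: [0.674, -0.272, 0.653, -0.213]
contact_force: [-1.0, -0.5, -0.2]
opening: 1.0
```

```bash
python3 - <<'E'
from h import *
R=RT(.095,50); plan(np.array([586.4,40.4,18.5])+10*back(R),R,1,vmax=12)
E
```

```text
t 8.15 at [588.3  19.1  29.9] err [-1.2 13.7 -5. ] rot [-0.2 -0.3  0.1] F [-1.  -0.5 -0.2] op 1.0 n 2
[[-0.1,-0.2,0.1,-0.25,0.69,0.0,1.0],[-0.1,-0.2,0.1,-0.25,0.69,0.0,1.0]]
```

Call:
{"method": "drive_tool", "body": {
  "plan": [
    [[-0.1, -0.2, 0.1, -0.25, 0.69, 0, 1.0], [-0.1, -0.1, 0.1, -0.25, 0.6, 0, 1.0], [0, 0, 0, 0, 0, 0, 1.0]]
  ]
}}

```text
t: 8.45
position: [588.2, 32.8, 28.7]
tool_rot: [0.677, -0.274, 0.65, -0.211]
contact_force: [-0.1, 0.0, -0.0]
opening: 1.003
```

```bash
python3 - <<'E'
from h import *
R=RT(.095,50); plan(np.array([586.4,40.4,18.5])+10*back(R),R,1,vmax=12)
c=viewer.read_camera("wrist"); cv2.imwrite("pics/wrist8.png",c["image"])
E
```

```text
t 8.45 at [588.2  32.8  28.7] err [-1.  -0.  -3.7] rot [-0.1  0.3  0.1] F [-0.1  0.  -0. ] op 1.003 n 1
[[-0.1,0.3,0.1,0.28,0.25,-0.1,1.0]]
```

View pics/wrist8.png

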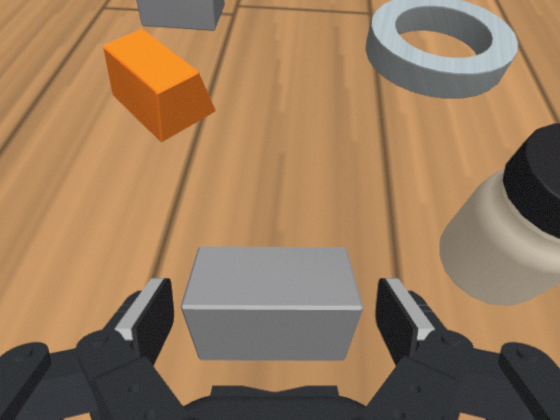

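Call:
{"method": "drive_tool", "body": {
  "plan": [
    [[-0.1, 0.2, 0.1, 0.2, 0.22, -0.08, 1.0], [0, 0, 0, 0, 0, 0, 0.85], [0, 0, 0, 0, 0, 0, 0.0], [0, 0, 0, 0, 0, 0, 0.0], [0, 0, 0, 0, 0, 0, 0.0]]
  ]
}}

```text
t: 9.0
position: [588.8, 31.3, 27.3]
tool_rot: [0.676, -0.273, 0.651, -0.211]
contact_force: [-0.8, 0.0, -0.2]
opening: 0.761
```

```bash
python3 - <<'E'
from h import *
o,R=tool(); print(o["opening"],o["position"],o["contact_force"])
plan(o["position"]+[0,0,90],R,0,vmax=30)
E
```

```text
0.760606991844658 [588.84465877  31.34693469  27.28511665] [-0.75585463  0.04978106 -0.21976743]
t 9.0 at [588.8  31.3  27.3] err [ 0.  0. 90.] rot [0. 0. 0.] F [-0.8  0.  -0.2] op 0.761 n 3
[[0.0,0.0,0.0,-2.29,-1.93,0.01,0.0],[0.0,0.0,0.0,-2.29,-1.93,0.01,0.0],[0.0,0.0,0.0,-2.29,-1.93,0.01,0.0]]
```

Call:
{"method": "drive_tool", "body": {
  "plan": [
    [[0, 0, 0, -1.2, -1.0, 0, 0.0], [0, 0, 0, -2.6, -2.2, 0, 0.0], [0, 0, 0, -3.0, -2.5, 0, 0.0], [0, 0, 0, -3.0, -2.5, 0, 0.0], [0, 0, 0, 0, 0, 0, 0.0]]
  ]
}}

```text
t: 9.5
position: [586.9, 31.7, 160.3]
tool_rot: [0.675, -0.274, 0.652, -0.211]
contact_force: [0.5, -1.8, -1.7]
opening: 0.765
```

```bash
python3 - <<'E'
from h import *
c=viewer.read_camera("wrist"); cv2.imwrite("pics/wrist9.png",c["image"])
R=RT(.226,-27.5); plan(np.array([505,-175,150])+10*back(R),R,0,n=12)
E
```

```text
t 9.55 at [586.1  31.6 157.7] err [ -82.1 -202.1    1.2] rot [ -1.4  -7.9 -77.2] F [ 0.6 -0.2 -2.2] op 0.767 n 12
[[-0.1,-0.7,-6.4,1.03,-1.24,-0.84,0.0],[-0.1,-0.7,-6.4,1.15,-1.11,-0.86,0.0],[-0.1,-0.7,-6.4,1.26,-0.97,-0.87,0.0],[-0.1,-0.7,-6.4,1.35,-0.83,-0.89,0.0],[-0.1,-0.7,-6.4,1.43,-0.67,-0.91,0.0],[-0.1,-0.7,-6.4,1.48,-0.5,-0.93,0.0],[-0.1,-0.7,-6.4,1.52,-0.33,-0.94,0.0],[-0.1,-0.7,-6.4,1.53,-0.16,-0.96,0.0],[-0.1,-0.7,-6.4,1.53,0.02,-0.98,0.0],[-0.1,-0.7,-6.4,1.51,0.19,-1.0,0.0],[-0.1,-0.7,-6.4,1.47,0.36,-1.01,0.0],[-0.1,-0.7,-6.4,1.4,0.52,-1.03,0.0]]
```

View pics/wrist9.png

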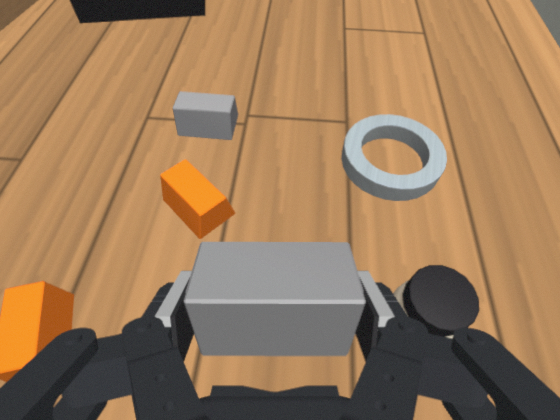

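Call:
{"method": "drive_tool", "body": {
  "plan": [
    [[-0.1, -0.7, -6.4, 1.03, -1.24, -0.84, 0.0], [-0.1, -0.7, -6.4, 1.15, -1.11, -0.86, 0.0], [-0.1, -0.7, -6.4, 1.26, -0.97, -0.87, 0.0], [-0.1, -0.7, -6.4, 1.35, -0.83, -0.89, 0.0], [-0.1, -0.7, -6.4, 1.43, -0.67, -0.91, 0.0], [-0.1, -0.7, -6.4, 1.48, -0.5, -0.93, 0.0], [-0.1, -0.7, -6.4, 1.52, -0.33, -0.94, 0.0], [-0.1, -0.7, -6.4, 1.53, -0.16, -0.96, 0.0], [-0.1, -0.7, -6.4, 1.53, 0.02, -0.98, 0.0], [-0.1, -0.7, -6.4, 1.51, 0.19, -1.0, 0.0], [-0.1, -0.7, -6.4, 1.47, 0.36, -1.01, 0.0], [-0.1, -0.7, -6.4, 1.4, 0.52, -1.03, 0.0]]
  ]
}}

```text
t: 10.75
position: [492.3, -177.5, 149.5]
tool_rot: [-0.422, 0.654, -0.286, 0.559]
contact_force: [1.0, -0.7, -2.7]
opening: 0.763
```

Call:
{"method": "drive_tool", "body": {
  "plan": [
    [[0, 0, 0, 0, 0, 0, 0.0], [0, 0, 0, 0, 0, 0, 0.0]]
  ]
}}

```text
t: 10.95
position: [487.0, -174.7, 144.9]
tool_rot: [-0.423, 0.656, -0.289, 0.554]
contact_force: [0.2, 0.2, -1.6]
opening: 0.762
```

```bash
python3 - <<'E'
from h import *
for n in("wrist","side","scene"):
    c=viewer.read_camera(n); np.savez(f"c_{n}10.npz",**c); im=c["image"]
    if n=="side": im=cv2.resize(im[180:380,240:440],None,fx=3,fy=3)
    cv2.imwrite(f"pics/{n}10.png",im)
R=RT(.226,-27.5); plan(np.array([505,-175,150])+10*back(R),R,0)
o,_=tool(); np.savez("o10.npz",p=o["position"],R=_)
E
```

```text
t 11.1 at [ 488.4 -175.7  145.9] err [15.6  5.2 13. ] rot [1.1 1.2 1.5] F [-0.   0.7 -1.1] op 0.764 n 1
[[1.1,1.2,1.5,0.53,-1.24,1.6,0.0]]
```

View pics/wrist10.png

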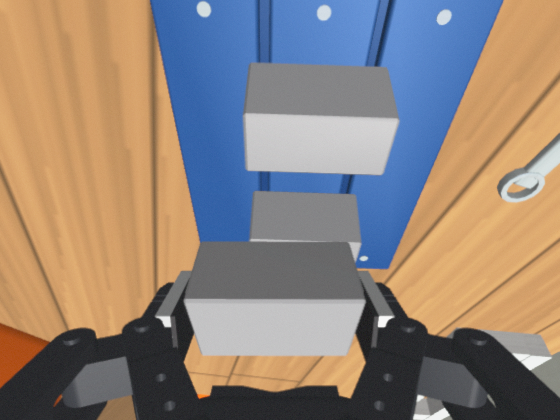

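View pics/side10.png

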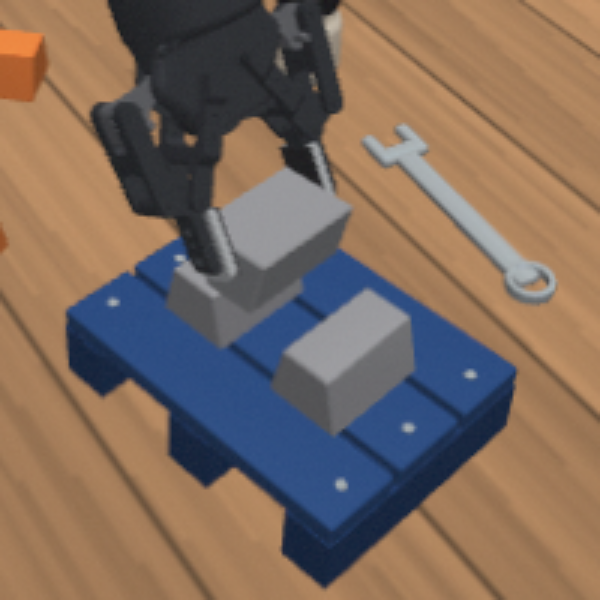

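```bash
python3 - <<'E'
from h import *
im=np.load("c_wrist10.npz")["image"]
a=cv2.resize(im[225:365,175:375],None,fx=4,fy=4,interpolation=cv2.INTER_CUBIC); cv2.imwrite("pics/z1.png",a)
a=cv2.resize(im[50:260,235:405],None,fx=2.8,fy=2.8,interpolation=cv2.INTER_CUBIC); cv2.imwrite("pics/z2.png",a)
E
```

```text
(no output)
```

View pics/z1.png

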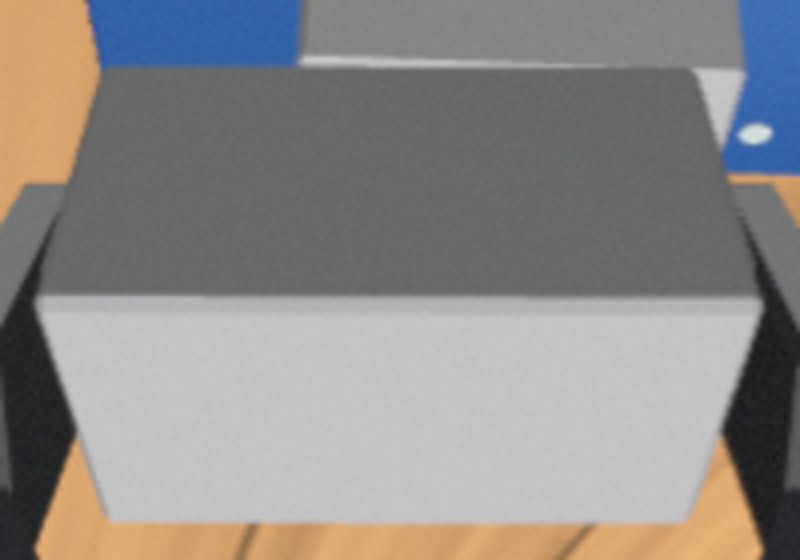

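View pics/z2.png

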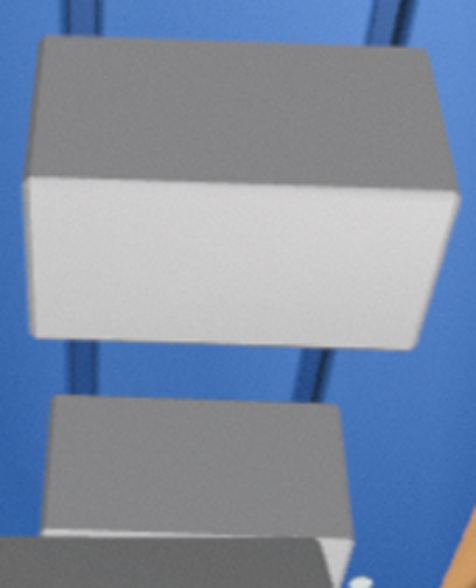

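```bash
cat >> h.py <<'E'
def pnp(c,obj,px):
    obj=np.array(obj,float); px=np.array(px,float); D=np.array([c["k1"],0,0,0,0.])
    ok,rv,tv=cv2.solvePnP(obj,px,c["mtx"],D,flags=cv2.SOLVEPNP_SQPNP)
    rv,tv=cv2.solvePnPRefineLM(obj,px,c["mtx"],D,rv,tv)
    q,_=cv2.projectPoints(obj,rv,tv,c["mtx"],D); e=np.abs(q[:,0]-px).max()
    Rc=cv2.Rodrigues(rv)[0]; R=c["R"].T@Rc; p=c["R"].T@(tv[:,0]-c["t"])
    return R,p,e
E
python3 - <<'E'
from h import *
c=dict(np.load("c_wrist10.npz"))
f=lambda L,x0,y0,s:[((x+.5)/s-.5+x0,(y+.5)/s-.5+y0) for x,y in L]
H=f([(103,68),(695,68),(38,298),(762,300),(107,522),(687,522)],175,225,4)
ho=[(-33,15,-18),(33,15,-18),(-33,23,18),(33,23,18),(-33,-23,18),(33,-23,18)]
B=f([(42,36),(422,48),(25,178),(458,194),(32,337),(413,349),(52,397),(338,405),(42,533),(352,540)],235,50,2.8)
bo=[(-33,63.5,0),(33,63.5,0),(-33,55.5,36),(33,55.5,36),(-33,25.5,36),(33,25.5,36),(-33,-17.5,0),(33,-17.5,0),(-33,-25.5,36),(33,-25.5,36)]
Rh,ph,eh=pnp(c,ho,H); Rg,pg,eg=pnp(c,bo,B)
print("held",ph.round(1),Rn.from_matrix(Rh).as_euler('xyz',degrees=True).round(1),eh)
print("gap",pg.round(1),Rn.from_matrix(Rg).as_euler('xyz',degrees=True).round(1),eg)
o=np.load("o10.npz")
print("held in tool",(o["R"].T@(ph-o["p"])).round(1)," in gap:",(Rg.T@(ph-pg)).round(1),Rn.from_matrix(Rg.T@Rh).as_euler('xyz',degrees=True).round(1))
E
```

```text
held [ 488.7 -183.6  132.2] [-2.2  1.7 13.1] 1.3058706096554147
gap [ 505.2 -177.8   46.4] [-1.9  0.1 12.3] 1.2325494473440983
held in tool [ 0.1 15.8 -1.1]  in gap: [-17.6  -5.   85.6] [-0.3  1.5  0.9]
```

```bash
python3 - <<'E'
from h import *
o,_=tool()
R=RT(.222,-27.5); plan(o["position"]+[16,8.5,-20],R,0,n=2)
E
```

```text
t 11.1 at [ 488.4 -175.7  145.9] err [ 16.    8.5 -20. ] rot [1.  1.4 1.5] F [-0.   0.7 -1.1] op 0.764 n 2
[[0.5,0.7,0.8,-0.67,0.74,0.9,0.0],[0.5,0.7,0.8,-0.67,0.76,0.89,0.0]]
```

Call:
{"method": "drive_tool", "body": {
  "plan": [
    [[0.5, 0.7, 0.8, -0.67, 0.74, 0.9, 0.0], [0.5, 0.7, 0.8, -0.67, 0.76, 0.89, 0.0], [0, 0, 0, 0, 0, 0, 0.0], [0, 0, 0, 0, 0, 0, 0.0]]
  ]
}}

```text
t: 11.5
position: [509.2, -167.4, 125.2]
tool_rot: [-0.434, 0.638, -0.299, 0.562]
contact_force: [-0.1, 0.6, -1.4]
opening: 0.762
```

```bash
python3 - <<'E'
from h import *
R=RT(.222,-27.5); o,_=tool(); plan(o["position"],R,0,n=1)
for n in("wrist","side","scene"):
    c=viewer.read_camera(n); np.savez(f"c_{n}11.npz",**c); im=c["image"]
    if n=="wrist": 
        cv2.imwrite("pics/z3.png",cv2.resize(im[225:365,175:375],None,fx=4,fy=4,interpolation=cv2.INTER_CUBIC)); cv2.imwrite("pics/z4.png",cv2.resize(im[40:250,235:415],None,fx=2.8,fy=2.8,interpolation=cv2.INTER_CUBIC))
    if n=="side": cv2.imwrite("pics/side11.png",cv2.resize(im[210:360,260:420],None,fx=4,fy=4,interpolation=cv2.INTER_CUBIC))
np.savez("o11.npz",p=o["position"],R=_)
E
```

```text
t 11.5 at [ 509.2 -167.4  125.2] err [0. 0. 0.] rot [-0.3 -0.3 -0.3] F [-0.1  0.6 -1.4] op 0.762 n 1
[[-0.3,-0.3,-0.3,0.0,0.0,0.0,0.0]]
```

View pics/z3.png

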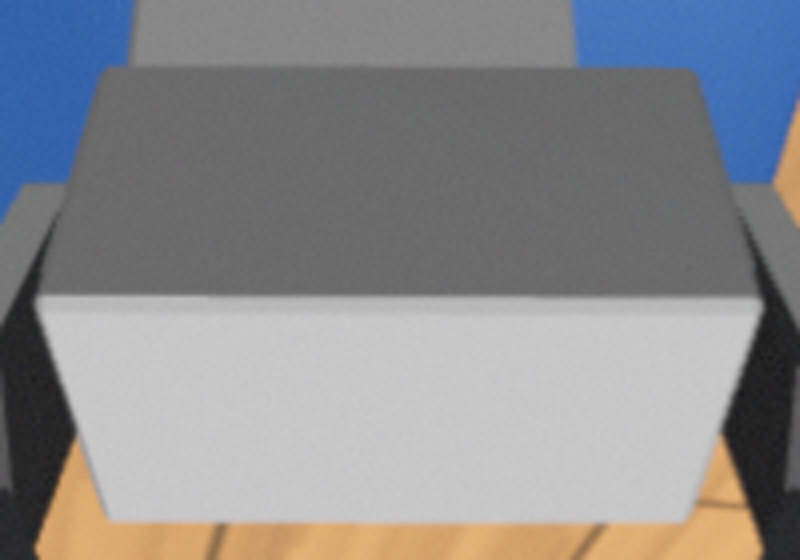

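View pics/z4.png

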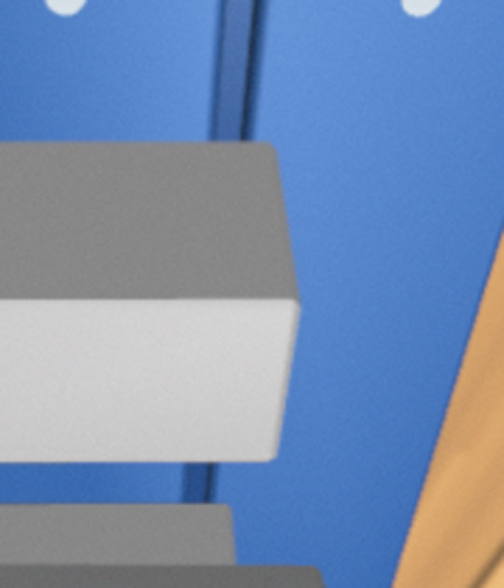

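View pics/side11.png

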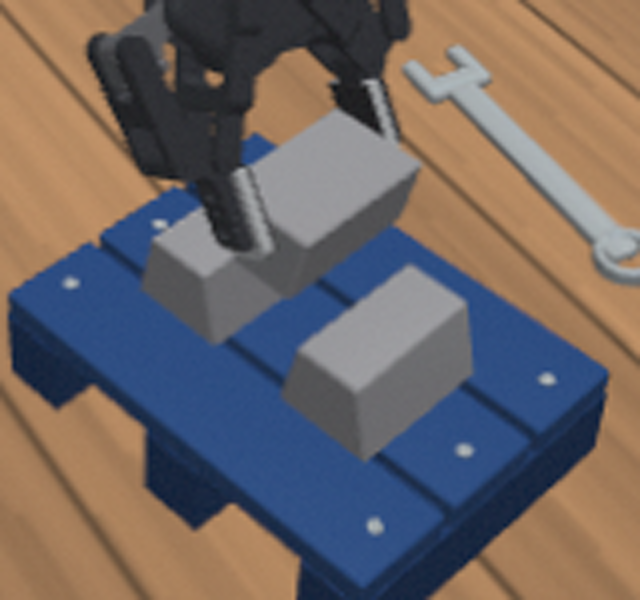

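```bash
python3 - <<'E'
from h import *
im=np.load("c_wrist11.npz")["image"]
cv2.imwrite("pics/z5.png",cv2.resize(im[80:250,170:360],None,fx=4,fy=3.5,interpolation=cv2.INTER_CUBIC))
E
```

```text
(no output)
```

View pics/z5.png

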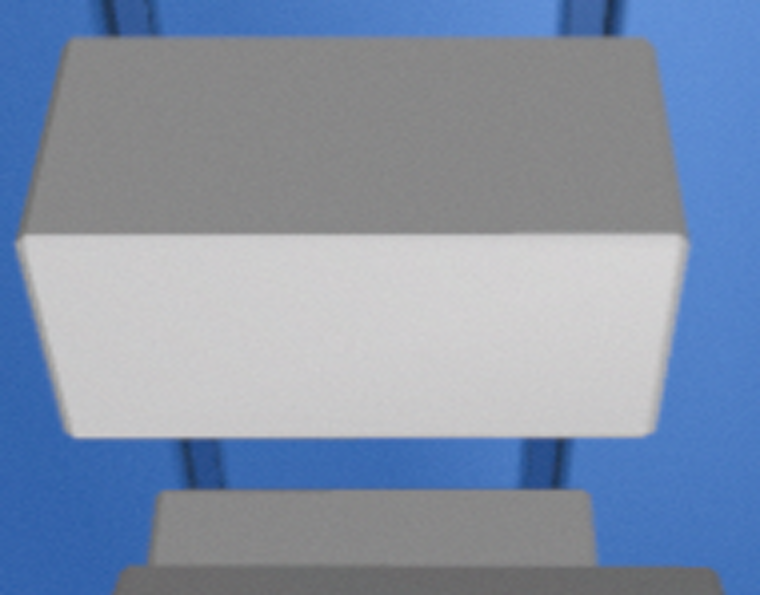

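```bash
cat > rel.py <<'E'
from h import *
ho=np.array([(-33,15,-18),(33,15,-18),(-33,23,18),(33,23,18),(-33,-23,18),(33,-23,18)],float)
bo=np.array([(-33,63.5,0),(33,63.5,0),(-33,55.5,36),(33,55.5,36),(-33,25.5,36),(33,25.5,36),(-33,-17.5,0),(33,-17.5,0)],float)
f=lambda L,x0,y0,sx,sy:np.array([((x+.5)/sx-.5+x0,(y+.5)/sy-.5+y0) for x,y in L])
def rel(c,H,B):
    Rh,ph,eh=pnp(c,ho,H); Rg,pg,eg=pnp(c,bo,B)
    print("free: held",ph.round(1),Rn.from_matrix(Rh).as_euler('xyz',degrees=True).round(1),round(eh,2),"gap",pg.round(1),Rn.from_matrix(Rg).as_euler('xyz',degrees=True).round(1),round(eg,2))
    print(" rel",(Rg.T@(ph-pg)).round(1),Rn.from_matrix(Rg.T@Rh).as_euler('xyz',degrees=True).round(1))
E
python3 - <<'E'
from rel import *
c=dict(np.load("c_wrist11.npz"))
H=f([(103,68),(695,68),(38,298),(762,299),(107,522),(687,522)],175,225,4,4)
B=f([(64,36),(655,36),(17,233),(690,233),(72,438),(654,437),(159,490),(589,490)],170,80,4,3.5)
rel(c,H,B)
# known layer z=50 flat: fit x,y,yaw in wrist, side
for n,k in(("wrist",0),):
    g=least_squares(lambda p:(proj(c,bo@Rn.from_euler('z',p[2]).as_matrix().T+[p[0],p[1],50])-B).ravel(),[505,-175,.226]); print(g.x,np.abs(g.fun).max())
E
```

```text
free: held [ 511.1 -175.9  112.2] [-0.6 -0.3 12.2] 1.35 gap [ 504.8 -176.6   48.1] [-1.8  0.  12.3] 1.39
 rel [ 6.2 -2.7 64. ] [ 1.3 -0.3 -0.2]
[ 5.04405014e+02 -1.74108420e+02  2.15353668e-01] 2.7505170978199374
```

```bash
python3 - <<'E'
from rel import *
c=dict(np.load("c_side11.npz"))
Hs=f([(420,168),(305,247),(337,108),(412,203),(290,300)],260,210,4,4); hs=np.array([(33,-23,18),(-33,-23,18),(33,23,18),(33,-15,-18),(-33,-15,-18)],float)
Bs=f([(466,302),(357,391),(300,352),(410,264),(474,374),(365,460),(282,395),(153,240),(205,277),(142,290),(212,344)],260,210,4,4)
bs=np.array([(33,-55.5,36),(-33,-55.5,36),(-33,-25.5,36),(33,-25.5,36),(33,-63.5,0),(-33,-63.5,0),(-33,-17.5,0),(-33,55.5,36),(-33,25.5,36),(-33,63.5,0),(-33,17.5,0)],float)
rz=lambda a:Rn.from_euler('z',a).as_matrix()
g=least_squares(lambda p:(proj(c,bs@rz(p[2]).T+[p[0],p[1],50])-Bs).ravel(),[505,-175,.226]); print(g.x.round(3),g.fun.reshape(-1,2).round(1).tolist())
h=least_squares(lambda p:(proj(c,hs@rz(p[3]).T+p[:3])-Hs).ravel(),[505,-175,112,.226]); print(h.x.round(3),g.fun.shape,h.fun.reshape(-1,2).round(1).tolist())
d=h.x[:3]-[g.x[0],g.x[1],50]; print("rel",(rz(g.x[2]).T@d).round(1))
E
```

```text
[ 5.05183e+02 -1.75536e+02  2.19000e-01] [[1.0, -0.3], [-0.1, -0.0], [-0.6, -1.3], [0.3, -0.7], [0.5, -0.0], [0.2, 1.2], [-0.9, 0.6], [-0.4, -0.7], [-0.4, -0.2], [-0.8, -0.3], [1.0, 1.2]]
[ 5.18078e+02 -1.64897e+02  1.05774e+02  2.10000e-01] (22,) [[1.2, -1.6], [1.0, -1.0], [0.4, -0.5], [-2.5, 3.6], [-0.1, -0.4]]
rel [14.9  7.6 55.8]
```

```bash
python3 - <<'E'
from rel import *
c=dict(np.load("c_side11.npz"))
Hs=f([(420,168),(305,247),(337,108),(290,300)],260,210,4,4); hs=np.array([(33,-23,18),(-33,-23,18),(33,23,18),(-33,-15,-18)],float)
rz=lambda a:Rn.from_euler('z',a).as_matrix()
for z in (110,112):
    h=least_squares(lambda p:(proj(c,hs@rz(.216).T+[p[0],p[1],z])-Hs).ravel(),[505,-175]); d=h.x-[505.2,-175.5]
    print(z,h.x.round(1),(rz(.219)[:2,:2].T@d).round(1),h.fun.reshape(-1,2).round(1).tolist())
E
```

```text
110 [ 513.4 -169.4] [9.3 4.2] [[0.7, -0.9], [0.4, 0.1], [-0.4, 0.0], [-0.8, 0.7]]
112 [ 512.1 -171. ] [7.7 2.9] [[0.8, -1.0], [0.4, 0.1], [-0.4, -0.1], [-0.8, 0.8]]
```

```bash
python3 - <<'E'
from h import *
o,_=tool()
R=RT(.219,-27.5); plan(o["position"]+[-6.3,-1.4,-6],R,0,n=1)
E
```

```text
t 11.65 at [ 508.7 -167.4  125.5] err [-6.3 -1.4 -6. ] rot [-0.4 -0.2 -0.3] F [ 0.3 -1.1 -1.6] op 0.765 n 1
[[-0.4,-0.2,-0.3,-0.27,0.53,-0.65,0.0]]
```

Call:
{"method": "drive_tool", "body": {
  "plan": [
    [[-0.2, -0.2, -0.2, -0.27, 0.53, -0.65, 0.0], [0, 0, 0, 0, 0, 0, 0.0], [0, 0, 0, 0, 0, 0, 0.0]]
  ]
}}

```text
t: 11.95
position: [501.5, -168.9, 119.3]
tool_rot: [-0.432, 0.641, -0.298, 0.561]
contact_force: [-0.1, -0.2, -2.0]
opening: 0.755
```

```bash
python3 - <<'E'
from h import *
R=RT(.219,-27.5); o,_=tool(); plan(o["position"],R,0,n=1)
for n in("wrist","side","scene"):
    c=viewer.read_camera(n); np.savez(f"c_{n}12.npz",**c); im=c["image"]
    if n=="wrist": 
        cv2.imwrite("pics/z6.png",cv2.resize(im[80:250,170:365],None,fx=4,fy=3.5,interpolation=cv2.INTER_CUBIC))
    if n=="side": cv2.imwrite("pics/side12.png",cv2.resize(im[225:345,280:400],None,fx=5,fy=5,interpolation=cv2.INTER_CUBIC))
    if n=="scene": cv2.imwrite("pics/scene12.png",cv2.resize(im[110:240,130:290],None,fx=4.5,fy=4.5,interpolation=cv2.INTER_CUBIC))
E
```

```text
t 11.95 at [ 501.5 -168.9  119.3] err [0. 0. 0.] rot [-0.1  0.1 -0. ] F [-0.1 -0.2 -2. ] op 0.755 n 1
[[-0.1,0.1,0,0.0,0.0,0.0,0.0]]
```

View pics/z6.png

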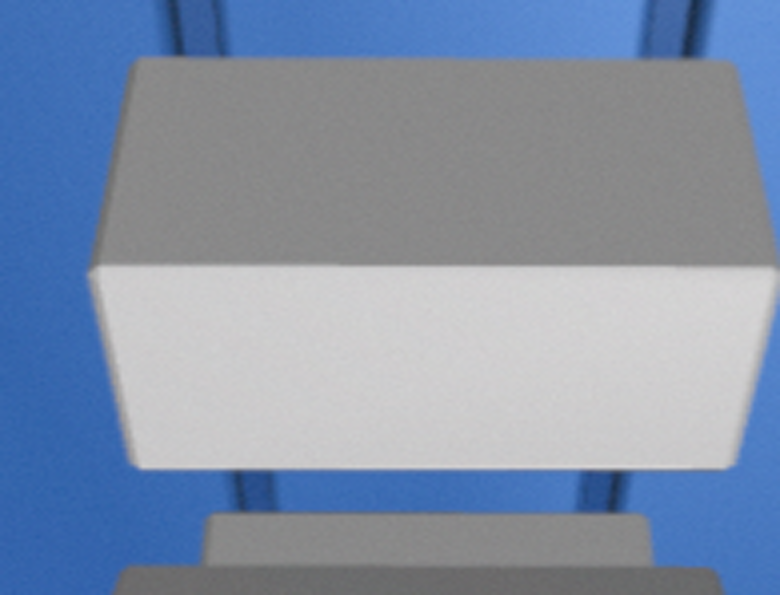

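View pics/side12.png

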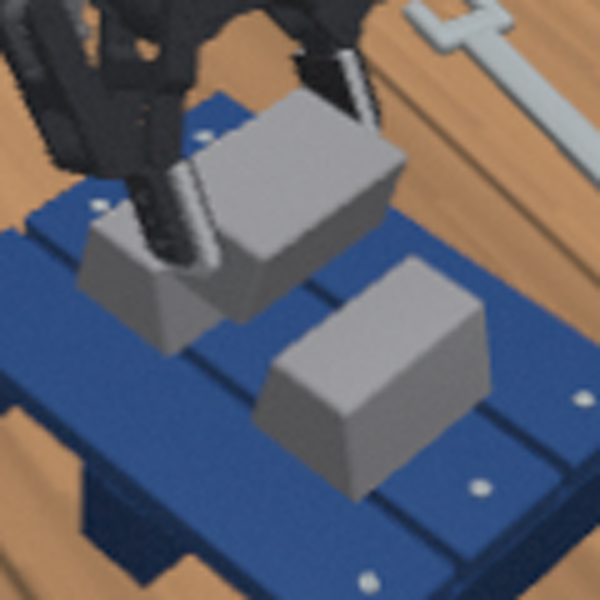

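View pics/scene12.png

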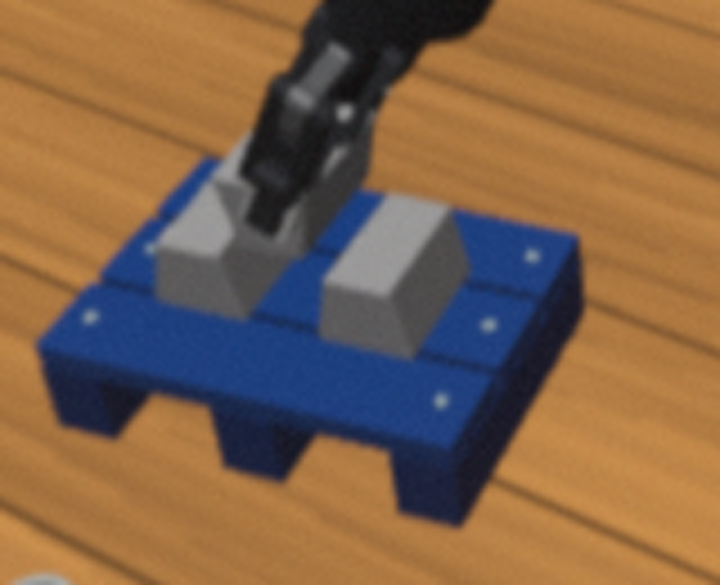

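```bash
cat > joint.py <<'E'
from rel import *
rz=lambda a:Rn.from_euler('z',a).as_matrix()
def joint(data, tilt_sig=1.0, h0=(0,0,55), hang0=(0,0,0), flip=True):
    # data: list of (cam, hobj,hpx,bobj,bpx); camera correction per cam: rotvec(deg), shift(mm) in camera frame
    n=len(data)
    def res(p,full=False):
        g=p[:3]; hp=p[3:6]; ha=p[6:9]; out=[]
        Rg=rz(g[2])
        for i,(c,ob,px,bb,bx) in enumerate(data):
            q=p[9+6*i:15+6*i]; d=dict(c); dR=Rn.from_rotvec(q[:3],degrees=True).as_matrix(); d["R"]=dR@c["R"]; d["t"]=dR@c["t"]+q[3:]
            out.append((proj(d,bb@Rg.T+[g[0],g[1],50])-bx).ravel()/0.5)
            if len(ob):
                X=(ob@Rn.from_euler('xyz',ha,degrees=True).as_matrix().T+hp)@Rg.T+[g[0],g[1],50]
                out.append((proj(d,X)-px).ravel()/0.5)
            out.append(np.r_[q[:3]/0.5,q[3:]/2])
        out.append((ha-np.array(hang0))/tilt_sig)
        return np.concatenate(out)
    p0=np.r_[505,-175.3,.219,h0,hang0,np.zeros(6*n)]
    s=least_squares(res,p0,loss="soft_l1"); J=np.linalg.inv(s.jac.T@s.jac)
    print("gap",s.x[:3].round(3),"held rel",s.x[3:6].round(2),"+-",np.sqrt(np.diag(J))[3:6].round(2),"ang",s.x[6:9].round(2),"cost",round(s.cost,1))
    for i in range(n): print("  cam",i,s.x[9+6*i:15+6*i].round(2))
    r=s.fun*0.5; 
    return s
E
python3 - <<'E'
from joint import *
H=f([(103,68),(695,68),(38,298),(762,299),(107,522),(687,522)],175,225,4,4)
W=f([(131,57),(740,59),(90,265),(778,267),(135,470),(736,470),(208,513),(647,514)],170,80,4,3.5)
Hs=f([(407,157),(263,260),(302,88),(243,325)],280,225,5,5); hs=np.array([(33,-23,18),(-33,-23,18),(33,23,18),(-33,-15,-18)],float)
Bs=f([(484,303),(345,414),(272,362),(412,255),(491,392),(357,500),(252,420),(95,222),(77,285),(170,357)],280,225,5,5)
bs=np.array([(33,-55.5,36),(-33,-55.5,36),(-33,-25.5,36),(33,-25.5,36),(33,-63.5,0),(-33,-63.5,0),(-33,-17.5,0),(-33,55.5,36),(-33,63.5,0),(-33,17.5,0)],float)
Bc=f([(325,282),(390,297),(385,193),(452,208),(320,338),(414,357),(470,272),(157,248),(157,300),(248,318)],130,110,4.5,4.5)
bc=np.array([(33,25.5,36),(33,55.5,36),(-33,25.5,36),(-33,55.5,36),(33,17.5,0),(33,63.5,0),(-33,63.5,0),(33,-55.5,36),(33,-63.5,0),(33,-17.5,0)],float)
cw,cs,cc=[dict(np.load(f"c_{n}12.npz")) for n in("wrist","side","scene")]
e=np.zeros((0,3)); D=[(cw,ho,H,bo,W),(cs,hs,Hs,bs,Bs),(cc,e,np.zeros((0,2)),bc,Bc)]
joint(D); print(); joint(D[:1]); joint(D[1:2])
E
```

```text
gap [ 5.03398e+02 -1.71411e+02  2.17000e-01] held rel [-1.67 -0.76 59.45] +- [0.25 0.51 0.39] ang [ 0.61  0.06 -0.28] cost 52.9
  cam 0 [-1.44  0.06 -0.06  0.07 -2.51  6.04]
  cam 1 [-0.17  0.27 -0.13  0.09  0.34  3.87]
  cam 2 [ 0.1  -0.27  0.03 -0.37 -0.03  2.31]

gap [ 5.03708e+02 -1.71745e+02  2.17000e-01] held rel [-1.62 -2.11 58.4 ] +- [0.25 0.53 0.51] ang [ 0.76  0.05 -0.21] cost 20.5
  cam 0 [-1.71  0.01  0.01 -0.   -3.47  5.1 ]
gap [ 5.13241e+02 -1.67129e+02  2.12000e-01] held rel [ 8.59 10.58 45.52] +- [6.2  5.1  7.68] ang [-0.04 -0.65 -0.07] cost 7.0
  cam 0 [-0.51 -0.11  0.15  0.02  1.53  1.01]
```

```bash
python3 - <<'E'
from h import *
o,_=tool()
R=RT(.217,-27.5); plan(o["position"]+[1.5,1.1,-28],R,0,n=3)
E
```

```text
t 12.1 at [ 501.6 -168.8  119.3] err [  1.5   1.1 -28. ] rot [-0.2  0.2 -0.1] F [ 0.4 -0.1 -1.3] op 0.761 n 3
[[-0.1,0.1,0,-0.45,0.82,0.06,0.0],[-0.1,0.1,0,-0.45,0.82,0.06,0.0],[-0.1,0.1,0,-0.45,0.82,0.06,0.0]]
```

Call:
{"method": "drive_tool", "body": {
  "plan": [
    [[0, 0.1, 0, -0.45, 0.82, 0.06, 0.0], [0, 0.1, 0, -0.45, 0.82, 0.06, 0.0], [0, 0, 0, -0.45, 0.82, 0.06, 0.0], [0, 0, 0, 0, 0, 0, 0.0], [0, 0, 0, 0, 0, 0, 0.0]]
  ]
}}

```text
t: 12.6
position: [503.5, -167.6, 88.3]
tool_rot: [-0.431, 0.64, -0.299, 0.562]
contact_force: [0.0, -0.1, -1.8]
opening: 0.76
```

```bash
python3 - <<'E'
from h import *
R=RT(.217,-27.5); o,_=tool(); plan(o["position"],R,0,n=1)
for n in("wrist","side","scene"):
    c=viewer.read_camera(n); np.savez(f"c_{n}13.npz",**c); im=c["image"]
    if n=="wrist": 
        cv2.imwrite("pics/z7.png",cv2.resize(im[80:360,170:370],None,fx=3.5,fy=2.1,interpolation=cv2.INTER_CUBIC))
    if n=="side": cv2.imwrite("pics/side13.png",cv2.resize(im[225:345,280:400],None,fx=5,fy=5,interpolation=cv2.INTER_CUBIC))
    if n=="scene": cv2.imwrite("pics/scene13.png",cv2.resize(im[110:240,130:290],None,fx=4.5,fy=4.5,interpolation=cv2.INTER_CUBIC))
E
```

```text
t 12.6 at [ 503.5 -167.6   88.3] err [0. 0. 0.] rot [-0.2 -0.  -0.1] F [ 0.  -0.1 -1.8] op 0.76 n 1
[[-0.2,0,-0.1,0.0,0.0,0.0,0.0]]
```

View pics/z7.png

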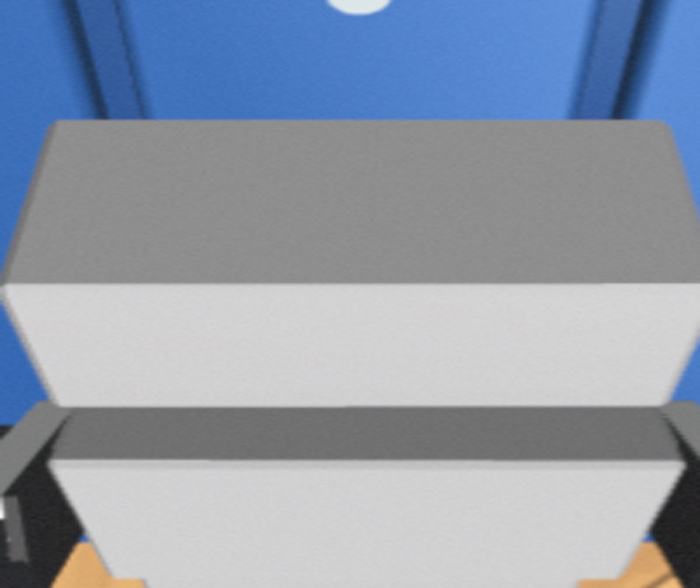

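View pics/side13.png

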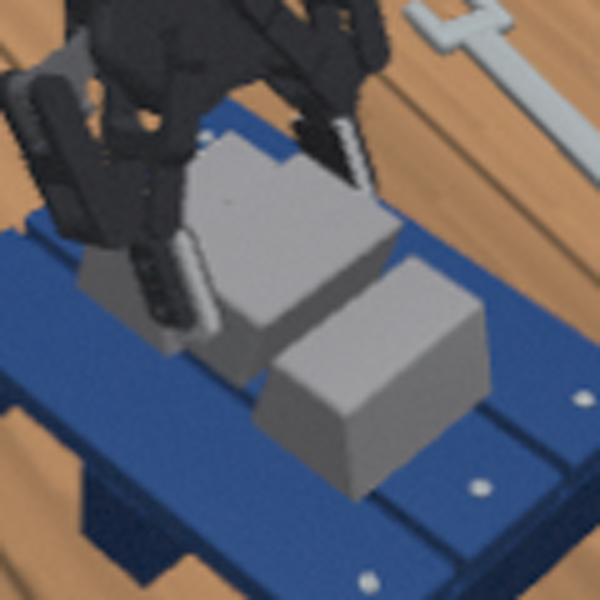

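View pics/scene13.png

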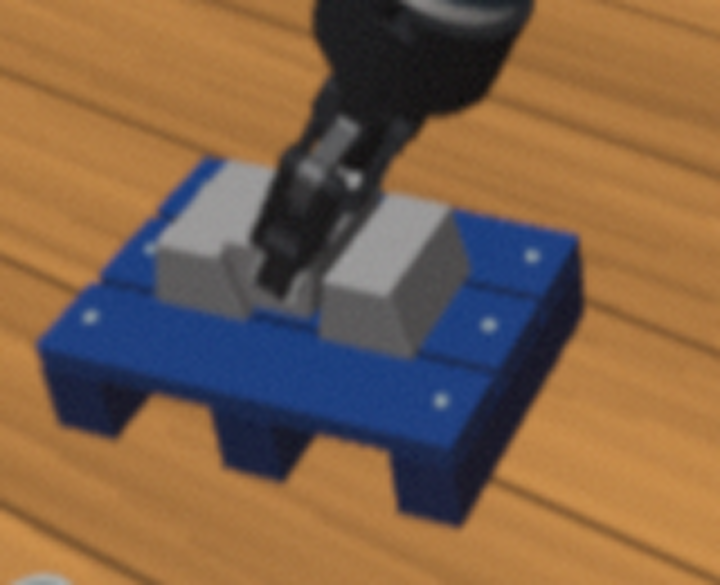

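```bash
python3 - <<'E'
from h import *
im=np.load("c_wrist13.npz")["image"]
cv2.imwrite("pics/z8.png",cv2.resize(im[130:250,160:380],None,fx=3.6,fy=4.5,interpolation=cv2.INTER_CUBIC))
im=np.load("c_scene13.npz")["image"]
cv2.imwrite("pics/z9.png",cv2.resize(im[140:195,160:240],None,fx=9,fy=9,interpolation=cv2.INTER_CUBIC))
E
```

```text
(no output)
```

View pics/z8.png

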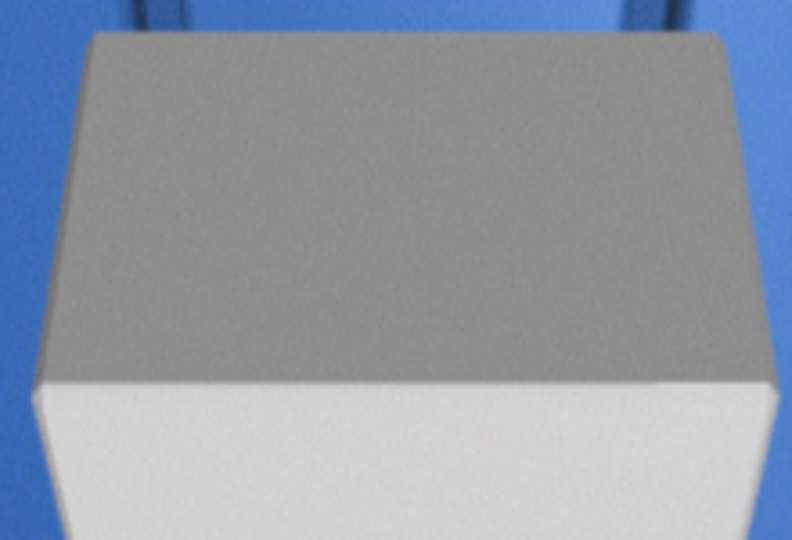

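View pics/z9.png

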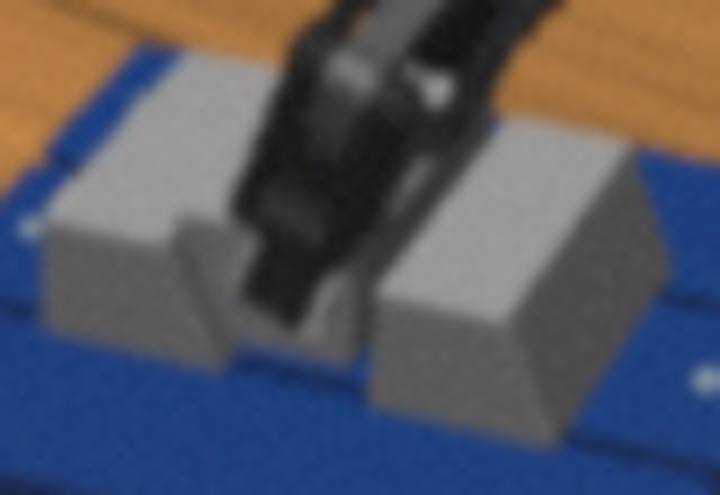

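```bash
python3 - <<'E'
from joint import *
H=f([(103,68),(695,68),(38,298),(762,299),(107,522),(687,522)],175,225,4,4)
W=f([(88,33),(724,33),(33,382),(779,382)],160,130,3.6,4.5)
Hs=f([(403,226),(262,327),(298,153),(243,389)],280,225,5,5); hs=np.array([(33,-23,18),(-33,-23,18),(33,23,18),(-33,-15,-18)],float)
Bs=f([(484,303),(345,414),(272,362),(412,255),(491,392),(357,500),(252,420),(77,285),(170,357)],280,225,5,5)
bs=np.array([(33,-55.5,36),(-33,-55.5,36),(-33,-25.5,36),(33,-25.5,36),(33,-63.5,0),(-33,-63.5,0),(-33,-17.5,0),(-33,63.5,0),(-33,17.5,0)],float)
Bc=f([(368,405),(378,290),(508,322),(556,445),(45,228),(45,325),(232,370)],160,140,9,9)
bc=np.array([(33,17.5,0),(33,25.5,36),(33,55.5,36),(33,63.5,0),(33,-55.5,36),(33,-63.5,0),(33,-17.5,0)],float)
Hc=f([(354,360),(178,220)],160,140,9,9); hc=np.array([(33,15,-18),(33,-23,18)],float)
cw,cs,cc=[dict(np.load(f"c_{n}13.npz")) for n in("wrist","side","scene")]
D=[(cw,ho,H,bo[:4],W),(cs,hs,Hs,bs,Bs),(cc,hc,Hc,bc,Bc)]
h0=(0,0,25)
joint(D,h0=h0); joint(D[:1],h0=h0); joint(D[1:2],h0=h0);joint(D[1:],h0=h0)
E
```

```text
gap [ 5.04677e+02 -1.74649e+02  2.16000e-01] held rel [ 0.49  0.71 27.82] +- [0.41 0.49 0.58] ang [ 0.21  0.03 -0.31] cost 49.8
  cam 0 [-0.94  0.09  0.04 -0.5  -2.82  3.43]
  cam 1 [-0.03  0.04 -0.02  0.37  0.46  3.98]
  cam 2 [ 0.17  0.02  0.03 -0.41  0.09  1.27]
gap [ 5.03547e+02 -1.71787e+02  2.13000e-01] held rel [ 0.78 -0.49 26.42] +- [0.5  0.49 1.07] ang [ 1.17 -0.05 -0.14] cost 21.1
  cam 0 [-2.1  -0.01 -0.01 -0.01 -3.3   5.16]
gap [ 5.12185e+02 -1.68736e+02  2.14000e-01] held rel [ 8.34  9.04 16.83] +- [6.65 5.37 8.77] ang [ 0.06 -0.37  0.08] cost 7.1
  cam 0 [-0.42 -0.12  0.17  0.02  1.37  0.92]
gap [ 5.09127e+02 -1.73620e+02  2.11000e-01] held rel [ 0.11  2.16 27.4 ] +- [1.9  1.35 2.2 ] ang [-0.23  0.32  0.16] cost 21.9
  cam 0 [-0.18 -0.16  0.    0.2   0.85  3.08]
  cam 1 [ 0.38  0.16  0.01 -0.27 -0.1   1.27]
```

Call:
{"method": "drive_tool", "body": {
  "plan": [
    [[0, 0, 0, -0.15, 0.34, -0.05, 0.0], [0, 0, 0, 0, 0, 0, 0.0]]
  ]
}}

```text
t: 12.95
position: [503.9, -168.2, 85.7]
tool_rot: [-0.432, 0.639, -0.298, 0.562]
contact_force: [-0.9, 0.3, -1.7]
opening: 0.76
```

Call:
{"method": "drive_tool", "body": {
  "plan": [
    [[0, 0, 0, -0.05, 0.1, 0, 0.0], [0, 0, 0, 0, 0, 0, 0.0]]
  ]
}}

```text
t: 13.15
position: [504.2, -168.3, 84.8]
tool_rot: [-0.432, 0.639, -0.298, 0.563]
contact_force: [0.9, 0.1, -1.0]
opening: 0.763
```

Call:
{"method": "drive_tool", "body": {
  "plan": [
    [[0, 0, 0, -0.07, 0.13, -0.05, 0.0], [0, 0, 0, 0, 0, 0, 0.0]]
  ]
}}

```text
t: 13.35
position: [503.8, -168.4, 83.4]
tool_rot: [-0.432, 0.639, -0.298, 0.563]
contact_force: [-0.6, 0.3, -1.5]
opening: 0.764
```

Call:
{"method": "drive_tool", "body": {
  "plan": [
    [[0, 0, 0, -0.05, 0.1, -0.03, 0.0], [0, 0, 0, 0, 0, 0, 0.0]]
  ]
}}

```text
t: 13.55
position: [503.5, -168.5, 82.2]
tool_rot: [-0.432, 0.639, -0.298, 0.563]
contact_force: [-0.0, 0.1, -2.2]
opening: 0.76
```

Call:
{"method": "drive_tool", "body": {
  "plan": [
    [[0, 0, 0, -0.03, 0.06, 0, 0.0], [0, 0, 0, 0, 0, 0, 0.0]]
  ]
}}

```text
t: 13.75
position: [503.5, -168.5, 81.5]
tool_rot: [-0.432, 0.639, -0.298, 0.563]
contact_force: [-0.9, -0.1, -2.1]
opening: 0.763
```

```bash
python3 - <<'E'
from h import *
for n in("wrist","side","scene"):
    c=viewer.read_camera(n); np.savez(f"c_{n}14.npz",**c); im=c["image"]
    if n=="side": cv2.imwrite("pics/side14.png",cv2.resize(im[225:345,280:400],None,fx=5,fy=5,interpolation=cv2.INTER_CUBIC))
    if n=="scene": cv2.imwrite("pics/scene14.png",cv2.resize(im[140:195,160:240],None,fx=9,fy=9,interpolation=cv2.INTER_CUBIC))
    if n=="wrist": cv2.imwrite("pics/wrist14.png",im)
E
```

```text
(no output)
```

View pics/scene14.png

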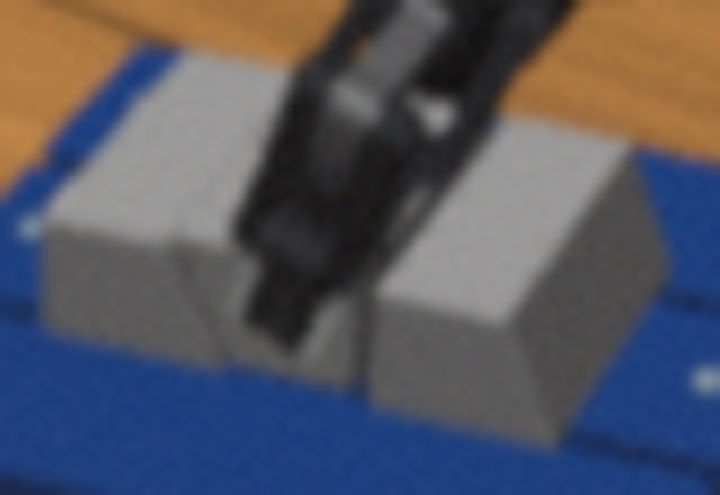

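View pics/side14.png

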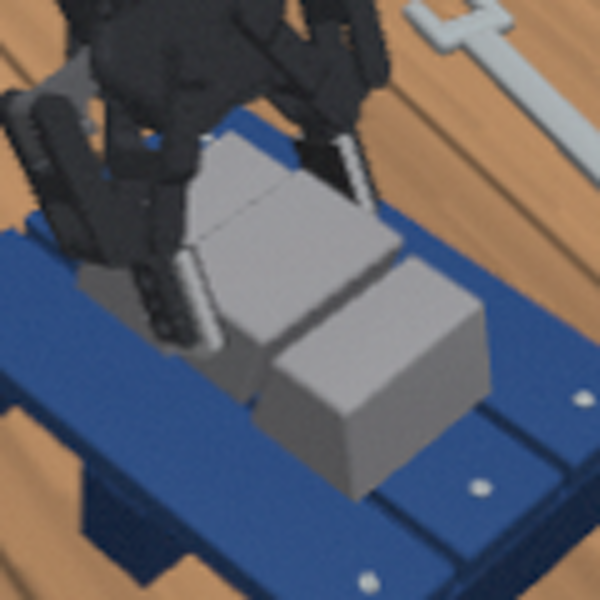

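View pics/wrist14.png

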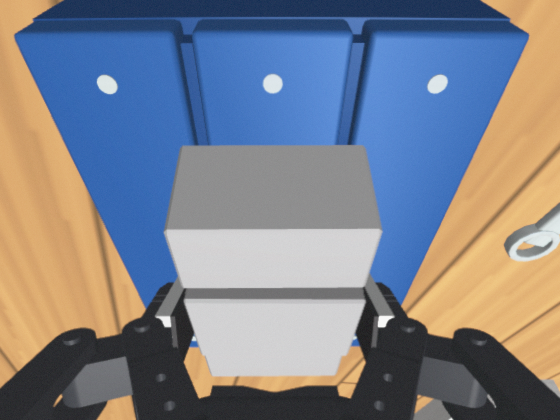

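Call:
{"method": "drive_tool", "body": {
  "plan": [
    [[0, 0, 0, 0, 0.17, -0.05, 0.0], [0, 0, 0, 0, 0, 0, 0.0]]
  ]
}}

```text
t: 14.1
position: [503.3, -169.5, 80.1]
tool_rot: [-0.432, 0.639, -0.298, 0.563]
contact_force: [0.2, -0.1, -1.7]
opening: 0.763
```

Call:
{"method": "drive_tool", "body": {
  "plan": [
    [[0, 0, 0, -0.04, 0.08, 0, 0.0], [0, 0, 0, 0, 0, 0, 0.0]]
  ]
}}

```text
t: 14.3
position: [503.4, -169.6, 79.1]
tool_rot: [-0.432, 0.639, -0.298, 0.563]
contact_force: [0.6, 0.2, -1.4]
opening: 0.76
```

Call:
{"method": "drive_tool", "body": {
  "plan": [
    [[0, 0, 0, -0.03, 0.06, 0, 0.0], [0, 0, 0, 0, 0, 0, 0.0]]
  ]
}}

```text
t: 14.5
position: [503.4, -169.5, 78.3]
tool_rot: [-0.432, 0.639, -0.298, 0.563]
contact_force: [-0.6, -0.6, -1.7]
opening: 0.763
```

```bash
python3 - <<'E'
from h import *
for n in("wrist","side","scene"):
    c=viewer.read_camera(n); np.savez(f"c_{n}15.npz",**c); im=c["image"]
    if n=="side": cv2.imwrite("pics/side15.png",cv2.resize(im[245:325,300:390],None,fx=7,fy=7,interpolation=cv2.INTER_CUBIC))
    if n=="scene": cv2.imwrite("pics/scene15.png",cv2.resize(im[140:195,160:240],None,fx=9,fy=9,interpolation=cv2.INTER_CUBIC))
E
```

```text
(no output)
```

View pics/scene15.png

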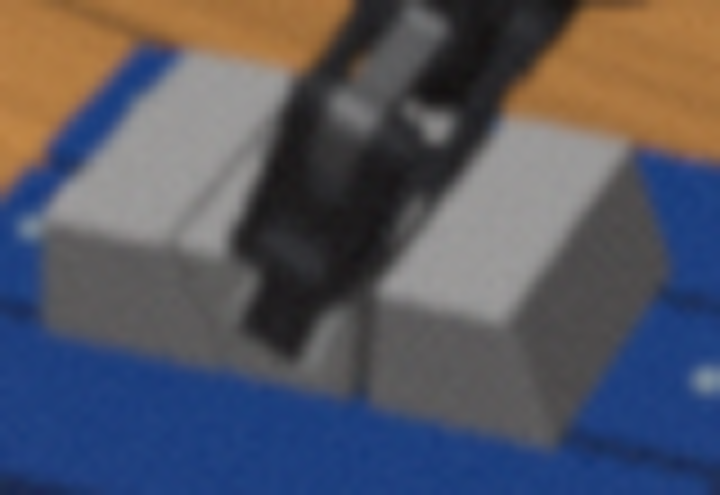

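View pics/side15.png

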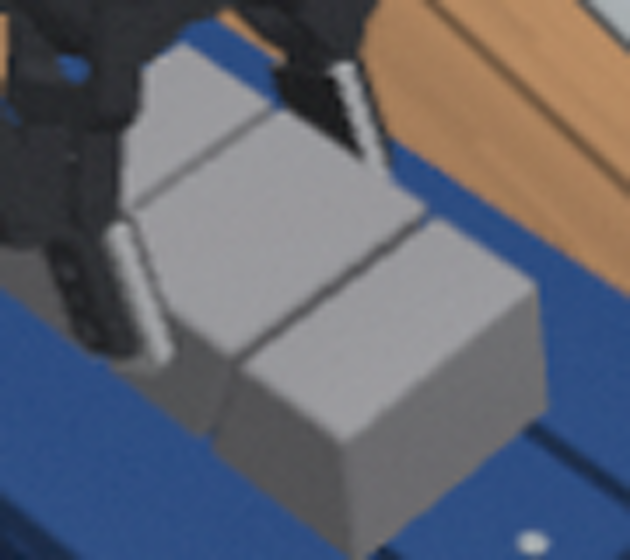

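Call:
{"method": "drive_tool", "body": {
  "plan": [
    [[0, 0, 0, -0.03, 0.06, 0, 0.0], [0, 0, 0, 0, 0, 0, 0.0]]
  ]
}}

```text
t: 14.85
position: [503.6, -169.6, 77.9]
tool_rot: [-0.432, 0.639, -0.298, 0.563]
contact_force: [0.7, 0.2, -3.2]
opening: 0.762
```

Call:
{"method": "drive_tool", "body": {
  "plan": [
    [[0, 0, 0, -0.02, 0.05, 0, 0.0], [0, 0, 0, 0, 0, 0, 0.0]]
  ]
}}

```text
t: 15.05
position: [503.9, -169.8, 77.9]
tool_rot: [-0.432, 0.639, -0.297, 0.564]
contact_force: [-0.4, -0.9, -2.3]
opening: 0.756
```

Call:
{"method": "drive_tool", "body": {
  "plan": [
    [[0, 0, 0, -0.03, 0.06, 0, 0.0], [0, 0, 0, 0, 0, 0, 0.0]]
  ]
}}

```text
t: 15.25
position: [504.0, -169.9, 77.9]
tool_rot: [-0.431, 0.639, -0.297, 0.564]
contact_force: [-0.5, 0.1, -0.7]
opening: 0.763
```

Call:
{"method": "drive_tool", "body": {
  "plan": [
    [[0, 0, 0, -0.03, 0.06, 0, 0.0], [0, 0, 0, 0, 0, 0, 0.0]]
  ]
}}

```text
t: 15.45
position: [504.2, -170.1, 77.9]
tool_rot: [-0.431, 0.639, -0.296, 0.564]
contact_force: [-0.4, 0.1, -1.4]
opening: 0.767
```

```bash
python3 - <<'E'
from h import *
for n in("wrist","side","scene"):
    c=viewer.read_camera(n); np.savez(f"c_{n}16.npz",**c); im=c["image"]
    if n=="side": cv2.imwrite("pics/side16.png",cv2.resize(im[245:325,300:390],None,fx=7,fy=7,interpolation=cv2.INTER_CUBIC))
    if n=="scene": cv2.imwrite("pics/scene16.png",cv2.resize(im[140:195,160:240],None,fx=9,fy=9,interpolation=cv2.INTER_CUBIC))
R=RT(.217,-27.5); o,_=tool(); plan(o["position"],R,0,n=1)
E
```

```text
t 15.6 at [ 504.2 -170.1   77.9] err [0. 0. 0.] rot [-0.4 -0.1  0.2] F [-1.2  2.2  2.4] op 0.768 n 1
[[-0.4,-0.1,0.2,0.0,0.0,0.0,0.0]]
```

View pics/scene16.png

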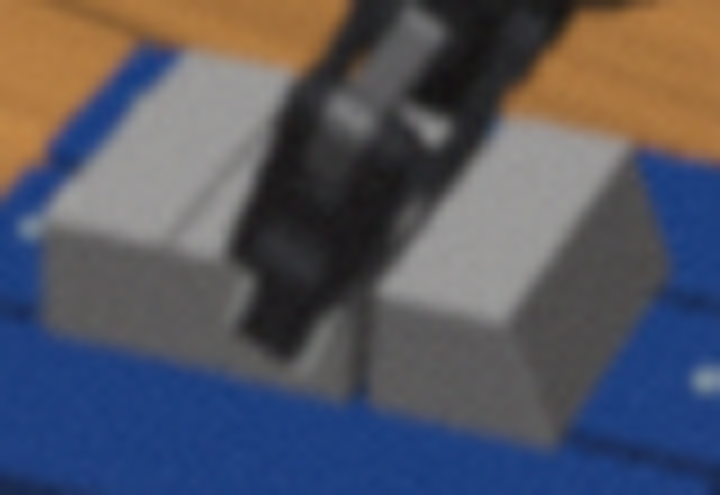

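View pics/side16.png

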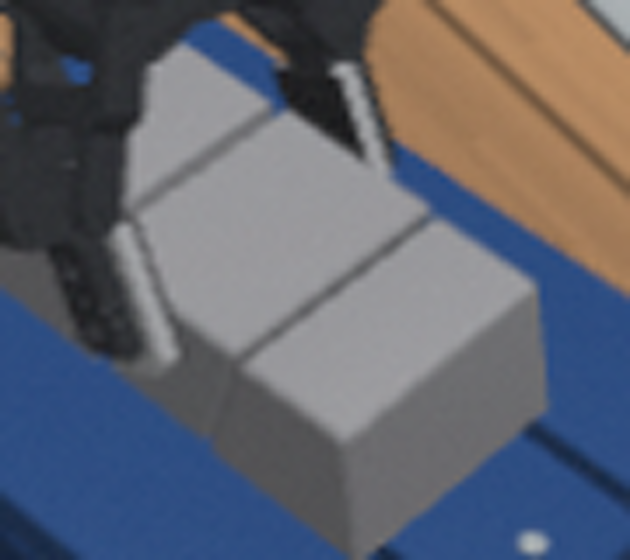

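Call:
{"method": "drive_tool", "body": {
  "plan": [
    [[0, 0, 0, 0, 0, 0, 0.79], [0, 0, 0, 0, 0, 0, 0.83], [0, 0, 0, 0, 0, 0, 0.93], [0, 0, 0, 0, 0, 0, 1.0]]
  ]
}}

```text
t: 16.0
position: [505.2, -170.5, 78.0]
tool_rot: [-0.431, 0.638, -0.296, 0.565]
contact_force: [0.1, -0.5, -0.5]
opening: 1.0
```

```bash
python3 - <<'E'
from h import *
o,R=tool(); plan(o["position"]+100*back(R)+[0,0,0],R,1,vmax=35)
E
```

```text
t 16.0 at [ 505.2 -170.5   78. ] err [-10.9  45.3  88.5] rot [0. 0. 0.] F [ 0.1 -0.5 -0.5] op 1.0 n 3
[[0.0,0.0,0.0,0,-3.33,0,1.0],[0.0,0.0,0.0,0,-3.33,0,1.0],[0.0,0.0,0.0,0,-3.33,0,1.0]]
```

Call:
{"method": "drive_tool", "body": {
  "plan": [
    [[0, 0, 0, 0, -1.5, 0, 1.0], [0, 0, 0, 0, -3.3, 0, 1.0], [0, 0, 0, 0, -4.5, 0, 1.0], [0, 0, 0, 0, -4.5, 0, 1.0], [0, 0, 0, 0, -2, 0, 1.0]]
  ]
}}

```text
t: 16.5
position: [484.6, -97.7, 218.6]
tool_rot: [-0.429, 0.64, -0.3, 0.563]
contact_force: [0.6, -0.0, -0.3]
opening: 0.998
```

```bash
python3 - <<'E'
from h import *
for n in("wrist","side","scene"):
    c=viewer.read_camera(n); np.savez(f"c_{n}17.npz",**c); im=c["image"]
    if n=="side": cv2.imwrite("pics/side17.png",cv2.resize(im[225:345,280:400],None,fx=5,fy=5,interpolation=cv2.INTER_CUBIC))
    if n=="scene": cv2.imwrite("pics/scene17.png",cv2.resize(im[140:195,160:240],None,fx=9,fy=9,interpolation=cv2.INTER_CUBIC))
    if n=="wrist": cv2.imwrite("pics/wrist17.png",im)
E
```

```text
(no output)
```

View pics/scene17.png

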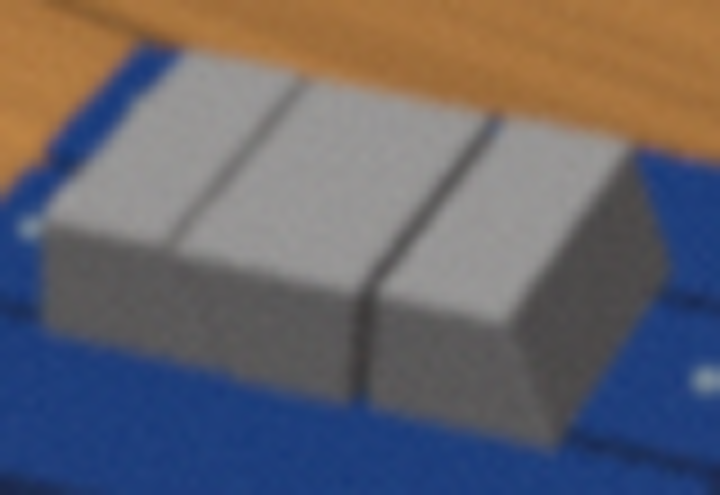

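View pics/side17.png

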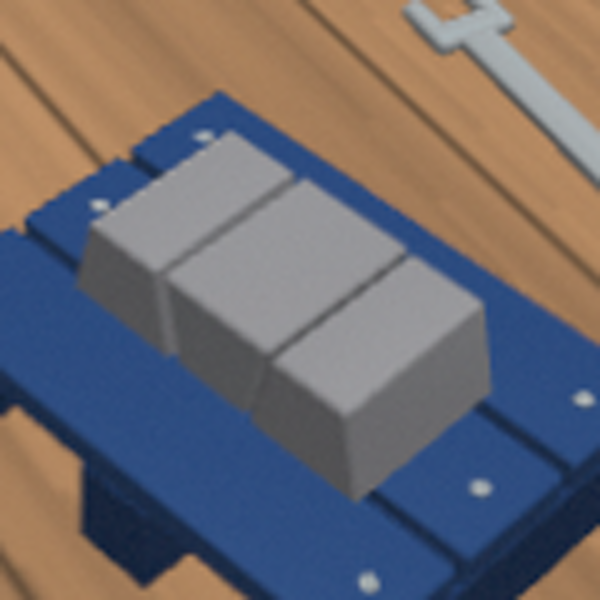

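View pics/wrist17.png

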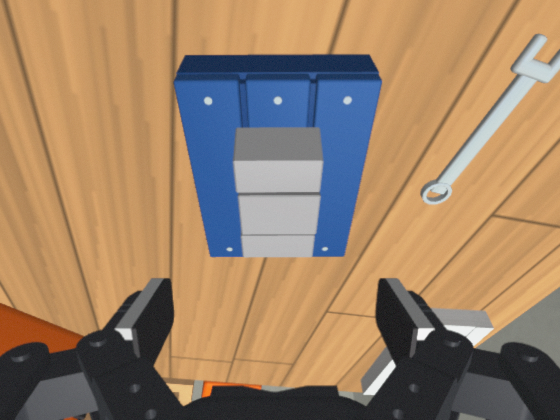

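```bash
python3 - <<'E'
from h import *
R=RT(0,0); plan(np.array([480,302,160]),R,1,n=11)
E
```

```text
t 16.65 at [484.7 -98.4 216.4] err [ -4.7 400.4 -56.4] rot [-3.  12.  27.4] F [ 0.3  0.7 -0.5] op 1.003 n 11
[[-0.3,1.1,2.5,-3.4,-1.19,0.73,1.0],[-0.3,1.1,2.5,-3.46,-1.05,0.66,1.0],[-0.3,1.1,2.5,-3.52,-0.9,0.59,1.0],[-0.3,1.1,2.5,-3.56,-0.75,0.52,1.0],[-0.3,1.1,2.5,-3.6,-0.59,0.44,1.0],[-0.3,1.1,2.5,-3.63,-0.44,0.37,1.0],[-0.3,1.1,2.5,-3.65,-0.28,0.3,1.0],[-0.3,1.1,2.5,-3.67,-0.12,0.23,1.0],[-0.3,1.1,2.5,-3.67,0.04,0.16,1.0],[-0.3,1.1,2.5,-3.67,0.19,0.09,1.0],[-0.3,1.1,2.5,-3.66,0.35,0.02,1.0]]
```

Call:
{"method": "drive_tool", "body": {
  "plan": [
    [[-0.3, 1.1, 2.5, -3.4, -1.19, 0.73, 1.0], [-0.3, 1.1, 2.5, -3.46, -1.05, 0.66, 1.0], [-0.3, 1.1, 2.5, -3.52, -0.9, 0.59, 1.0], [-0.3, 1.1, 2.5, -3.56, -0.75, 0.52, 1.0], [-0.3, 1.1, 2.5, -3.6, -0.59, 0.44, 1.0], [-0.3, 1.1, 2.5, -3.63, -0.44, 0.37, 1.0], [-0.3, 1.1, 2.5, -3.65, -0.28, 0.3, 1.0], [-0.3, 1.1, 2.5, -3.67, -0.12, 0.23, 1.0], [-0.3, 1.1, 2.5, -3.67, 0.04, 0.16, 1.0], [-0.3, 1.1, 2.5, -3.67, 0.19, 0.09, 1.0], [-0.3, 1.1, 2.5, -3.66, 0.35, 0.02, 1.0], [0, 0, 0, 0, 0, 0, 1.0]]
  ]
}}

```text
t: 17.85
position: [476.6, 307.7, 136.0]
tool_rot: [0.487, -0.5, 0.518, -0.495]
contact_force: [-1.2, -0.3, -0.2]
opening: 1.003
```

```bash
python3 - <<'E'
from h import *
c=viewer.read_camera("wrist"); cv2.imwrite("pics/wrist18.png",c["image"])
print(fitmask([c],[gray(c["image"])],loose,np.array([481,301.5,0.]),S3))
R=RT(0,0); plan(np.array([480.5,301.5,80]),R,1)
print(status.get_obs()["joint_positions"].round(2))
E
```

```text
(array([ 4.80283981e+02,  3.01948428e+02, -1.93203831e-02]), np.float64(174.06912725874662))
t 17.9 at [476.3 305.8 135.8] err [  4.2  -4.3 -55.8] rot [ 2.1 -1.6 -0.5] F [ 0.5 -1.1 -0.2] op 0.999 n 2
[[1.1,-0.8,-0.2,0.23,2.78,0.32,1.0],[1.1,-0.8,-0.2,0.23,2.79,0.27,1.0]]
[ 0.45  0.44 -0.13  1.03  0.02  2.04]
```

View pics/wrist18.png

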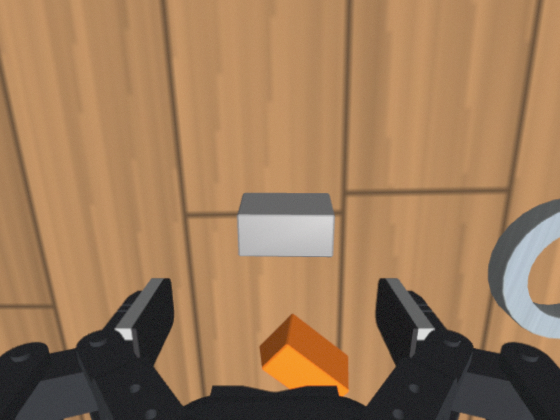

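```bash
python3 - <<'E'
from h import *
R=RT(-.015,0); plan(np.array([480.6,302,60]),R,1,n=2)
E
```

```text
t 17.9 at [476.3 305.8 135.8] err [  4.3  -3.8 -75.8] rot [ 2.1 -0.7 -0.4] F [ 0.5 -1.1 -0.2] op 0.999 n 2
[[1.1,-0.4,-0.2,0.21,3.78,0.36,1.0],[1.1,-0.4,-0.2,0.2,3.79,0.29,1.0]]
```

Call:
{"method": "drive_tool", "body": {
  "plan": [
    [[1.1, -0.4, -0.2, 0.21, 3.78, 0.36, 1.0], [1.1, -0.4, -0.2, 0.2, 3.2, 0.29, 1.0], [0, 0, 0, 0, 0, 0, 1.0], [0, 0, 0, 0, 0, 0, 1.0]]
  ]
}}

```text
t: 18.3
position: [480.5, 296.6, 61.5]
tool_rot: [-0.494, 0.497, -0.503, 0.505]
contact_force: [0.5, -0.5, -0.5]
opening: 0.995
```

```bash
python3 - <<'E'
from h import *
c=viewer.read_camera("wrist"); cv2.imwrite("pics/wrist19.png",c["image"])
print(fitmask([c],[gray(c["image"])&(c["image"].max(2)>60)],loose,np.array([480.5,302,-.02]),S3))
R=RT(-.015,0); plan(np.array([480.6,302,28]),R,1,n=2)
E
```

```text
(array([ 4.80162510e+02,  3.02301686e+02, -1.81419893e-02]), np.float64(574.8523183391003))
t 18.35 at [480.3 296.4  61.6] err [  0.3   5.6 -33.6] rot [ 0.1 -0.1  0.3] F [-0.4 -0.  -1.1] op 0.999 n 2
[[0.0,-0.1,0.2,-0.29,1.68,0.01,1.0],[0.0,-0.1,0.2,-0.28,1.68,0.01,1.0]]
```

View pics/wrist19.png

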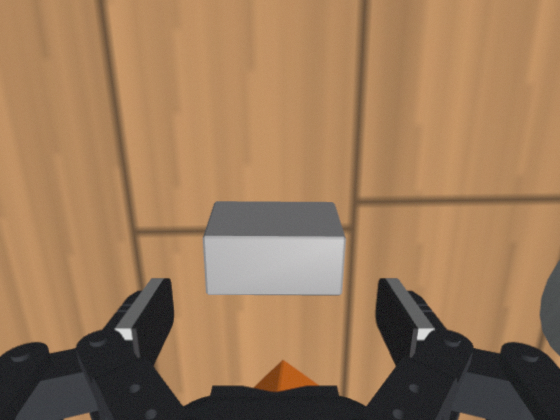

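Call:
{"method": "drive_tool", "body": {
  "plan": [
    [[0, -0.1, 0.2, -0.29, 1.55, 0.01, 1.0], [0, -0.1, 0.2, -0.25, 1.4, 0.01, 1.0], [0, 0, 0, 0, 0, 0, 1.0], [0, 0, 0, 0, 0, 0, 1.0]]
  ]
}}

```text
t: 18.75
position: [485.4, 302.0, 37.9]
tool_rot: [-0.499, 0.493, -0.504, 0.504]
contact_force: [0.7, 0.2, -0.4]
opening: 1.001
```

```bash
python3 - <<'E'
from h import *
R=RT(-.018,0); plan(np.array([480.4,302,28]),R,1,n=1)
E
```

```text
t 18.75 at [485.4 302.   37.9] err [-5.  -0.  -9.9] rot [-0.4  0.1 -0.3] F [ 0.7  0.2 -0.4] op 1.001 n 1
[[-0.4,0.1,-0.3,0.01,0.99,-0.5,1.0]]
```

Call:
{"method": "drive_tool", "body": {
  "plan": [
    [[-0.4, 0.1, -0.3, 0, 0.85, -0.55, 1.0], [0, 0, 0, 0, 0, 0, 1.0], [0, 0, 0, 0, 0, 0, 1.0]]
  ]
}}

```text
t: 19.05
position: [481.6, 302.8, 31.9]
tool_rot: [-0.496, 0.494, -0.504, 0.505]
contact_force: [0.2, 0.3, -0.2]
opening: 1.004
```

```bash
python3 - <<'E'
from h import *
R=RT(-.018,0); plan(np.array([480.4,302,28]),R,1,n=1)
E
```

```text
t 19.05 at [481.6 302.8  31.9] err [-1.2 -0.8 -3.9] rot [-0.2 -0.  -0.1] F [ 0.2  0.3 -0.2] op 1.004 n 1
[[-0.2,0,-0.1,0.08,0.39,-0.12,1.0]]
```

Call:
{"method": "drive_tool", "body": {
  "plan": [
    [[-0.2, 0, -0.1, 0.08, 0.36, -0.12, 1.0], [0, 0, 0, 0, 0, 0, 0.85], [0, 0, 0, 0, 0, 0, 0.7], [0, 0, 0, 0, 0, 0, 0.0], [0, 0, 0, 0, 0, 0, 0.0], [0, 0, 0, 0, 0, 0, 0.0]]
  ]
}}

```text
t: 19.65
position: [480.7, 302.2, 28.9]
tool_rot: [-0.495, 0.495, -0.504, 0.505]
contact_force: [-0.5, -0.1, 0.9]
opening: 0.764
```

Call:
{"method": "drive_tool", "body": {
  "plan": [
    [[0, 0, 0, 0, -1.5, 0, 0.0], [0, 0, 0, 0, -3.5, 0, 0.0], [0, 0, 0, 0, -4, 0, 0.0], [0, 0, 0, 0, -4, 0, 0.0], [0, 0, 0, 0, -3, 0, 0.0], [0, 0, 0, 0, 0, 0, 0.0]]
  ]
}}

```text
t: 20.25
position: [477.0, 300.3, 189.9]
tool_rot: [0.492, -0.499, 0.506, -0.503]
contact_force: [0.5, -0.3, -1.5]
opening: 0.762
```

```bash
python3 - <<'E'
from h import *
c=viewer.read_camera("wrist"); cv2.imwrite("pics/wrist20.png",c["image"])
for y in(.217+np.pi/2,.217-np.pi/2):
    R=RT(y,0); plan(np.array([504.5,-175,180]),R,0,n=12)
print(status.get_obs()["joint_positions"].round(2))
E
```

```text
t 20.3 at [476.2 299.9 187.7] err [  28.3 -474.9   -7.7] rot [   0.9 -103.5   -0.4] F [ 0.9  0.  -1.7] op 0.759 n 12
[[0.1,-8.6,0,3.95,0.09,0.31,0.0],[0.1,-8.6,0,3.95,0.09,-0.29,0.0],[0.1,-8.6,0,3.87,0.09,-0.88,0.0],[0.1,-8.6,0,3.69,0.09,-1.45,0.0],[0.1,-8.6,0,3.43,0.09,-1.98,0.0],[0.1,-8.6,0,3.1,0.09,-2.48,0.0],[0.1,-8.6,0,2.69,0.09,-2.91,0.0],[0.1,-8.6,0,2.22,0.09,-3.28,0.0],[0.1,-8.6,0,1.71,0.08,-3.58,0.0],[0.1,-8.6,0,1.15,0.08,-3.79,0.0],[0.1,-8.6,0,0.57,0.07,-3.92,0.0],[0.1,-8.6,0,-0.03,0.07,-3.96,0.0]]
t 20.3 at [476.2 299.9 187.7] err [  28.3 -474.9   -7.7] rot [ 0.4 76.5  0.8] F [ 0.9  0.  -1.7] op 0.759 n 12
[[0.0,6.4,0.1,3.95,0.09,0.31,0.0],[0.0,6.4,0.1,3.89,0.08,0.75,0.0],[0.0,6.4,0.1,3.79,0.08,1.17,0.0],[0.0,6.4,0.1,3.63,0.07,1.59,0.0],[0.0,6.4,0.1,3.43,0.07,1.98,0.0],[0.0,6.4,0.1,3.19,0.07,2.35,0.0],[0.0,6.4,0.1,2.91,0.07,2.69,0.0],[0.0,6.4,0.1,2.6,0.06,3.0,0.0],[0.0,6.4,0.1,2.25,0.06,3.27,0.0],[0.0,6.4,0.1,1.87,0.06,3.5,0.0],[0.0,6.4,0.1,1.47,0.06,3.68,0.0],[0.0,6.4,0.1,1.05,0.06,3.82,0.0]]
[ 0.45  0.39 -0.07  1.13 -0.    2.04]
```

View pics/wrist20.png

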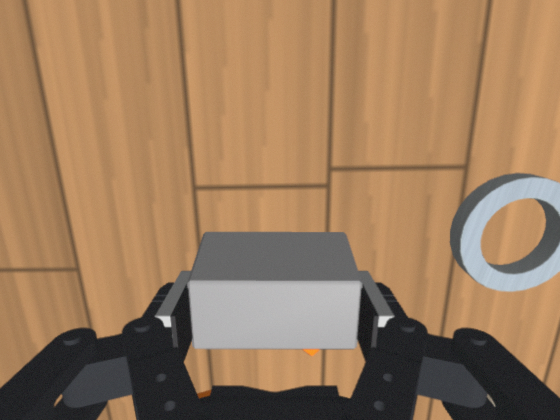

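Call:
{"method": "drive_tool", "body": {
  "plan": [
    [[0, 6.4, 0.1, 3.95, 0.05, 0.31, 0.0], [0, 6.4, 0.1, 3.89, 0.05, 0.75, 0.0], [0, 6.4, 0.1, 3.79, 0.05, 1.17, 0.0], [0, 6.4, 0.1, 3.63, 0.05, 1.59, 0.0], [0, 6.4, 0.1, 3.43, 0.05, 1.98, 0.0], [0, 6.4, 0.1, 3.19, 0.05, 2.35, 0.0], [0, 6.4, 0.1, 2.91, 0.05, 2.69, 0.0], [0, 6.4, 0.1, 2.6, 0.05, 3.0, 0.0], [0, 6.4, 0.1, 2.25, 0.05, 3.27, 0.0], [0, 6.4, 0.1, 1.87, 0.05, 3.5, 0.0], [0, 6.4, 0.1, 1.47, 0.05, 3.68, 0.0], [0, 6.4, 0.1, 1.05, 0.05, 3.82, 0.0]]
  ]
}}

```text
t: 21.5
position: [478.1, -186.2, 152.6]
tool_rot: [0.046, -0.072, 0.711, -0.698]
contact_force: [1.6, -0.9, -1.7]
opening: 0.764
```

Call:
{"method": "drive_tool", "body": {
  "plan": [
    [[0, 0, 0, 0, 0, 0, 0.0], [0, 0, 0, 0, 0, 0, 0.0]]
  ]
}}

```text
t: 21.7
position: [475.5, -190.2, 147.9]
tool_rot: [0.041, -0.071, 0.712, -0.698]
contact_force: [-0.5, 1.9, -2.2]
opening: 0.761
```

```bash
python3 - <<'E'
from h import *
R=RT(.217-np.pi/2,0); plan(np.array([504.5,-175,145]),R,0)
E
```

```text
t 21.7 at [ 475.5 -190.2  147.9] err [29.  15.2 -2.9] rot [ 1.4 -3.3  2.3] F [-0.5  1.9 -2.2] op 0.761 n 1
[[1.4,-3.3,2.3,-3.11,0.19,-1.03,0.0]]
```

Call:
{"method": "drive_tool", "body": {
  "plan": [
    [[0.7, -1.7, 1.2, -1.5, 0.1, -0.5, 0.0], [0.7, -1.6, 1.1, -1.5, 0.1, -0.5, 0.0], [0, 0, 0, 0, 0, 0, 0.0], [0, 0, 0, 0, 0, 0, 0.0]]
  ]
}}

```text
t: 22.1
position: [503.4, -168.9, 141.7]
tool_rot: [0.08, -0.081, 0.704, -0.701]
contact_force: [-0.2, -0.3, -1.7]
opening: 0.761
```

```bash
python3 - <<'E'
from h import *
R=RT(.217-np.pi/2,0); plan(np.array([504.5,-175,130]),R,0)
for n in("wrist","side","scene"):
    c=viewer.read_camera(n); np.savez(f"c_{n}21.npz",**c); im=c["image"]
    if n=="side": cv2.imwrite("pics/side21.png",cv2.resize(im[205:345,260:420],None,fx=4,fy=4,interpolation=cv2.INTER_CUBIC))
    if n=="scene": cv2.imwrite("pics/scene21.png",cv2.resize(im[110:200,140:270],None,fx=6,fy=6,interpolation=cv2.INTER_CUBIC))
    if n=="wrist": cv2.imwrite("pics/wrist21.png",im)
E
```

```text
t 22.1 at [ 503.4 -168.9  141.7] err [  1.1  -6.1 -11.7] rot [0.2 0.6 0.1] F [-0.2 -0.3 -1.7] op 0.761 n 1
[[0.2,0.6,0.1,0.03,1.17,0.62,0.0]]
```

View pics/wrist21.png

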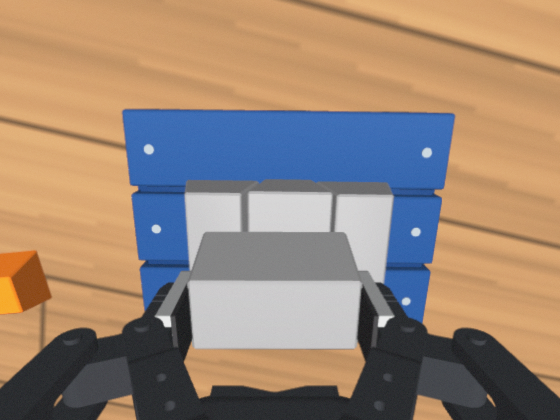

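View pics/side21.png

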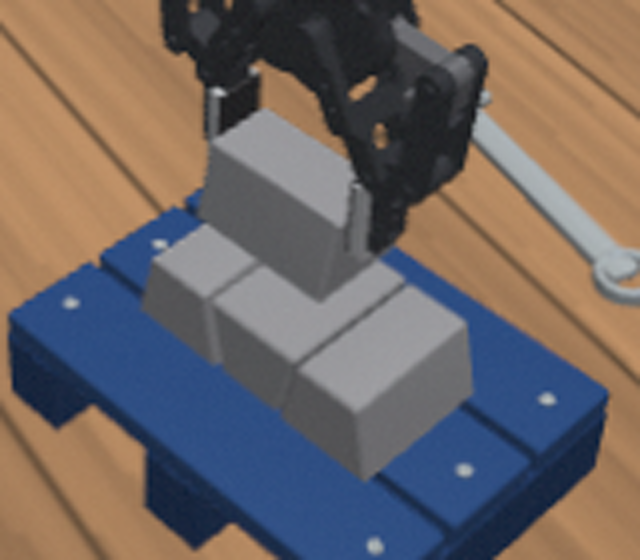

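View pics/scene21.png

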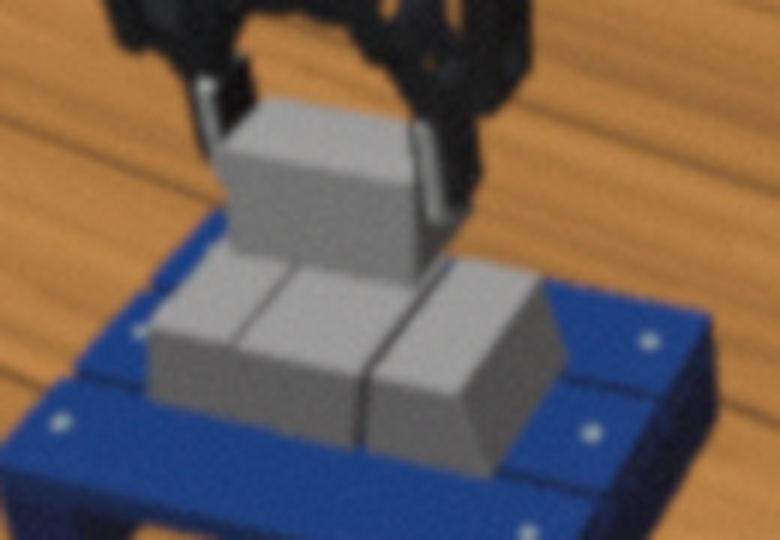

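```bash
python3 - <<'E'
from h import *
R=RT(.217-np.pi/2,0); plan(np.array([504.7,-175.2,127]),R,0,n=2)
E
```

```text
t 22.25 at [ 503.3 -169.9  142. ] err [  1.4  -5.3 -15. ] rot [0.2 0.5 0. ] F [-0.3 -0.  -1.9] op 0.76 n 2
[[0.1,0.3,0.0,-0.01,0.75,0.27,0.0],[0.1,0.3,0.0,-0.01,0.75,0.27,0.0]]
```

Call:
{"method": "drive_tool", "body": {
  "plan": [
    [[0.1, 0.3, 0, 0.02, 0.7, 0.32, 0.0], [0.1, 0.3, 0, 0.02, 0.6, 0.32, 0.0], [0, 0, 0, 0, 0, 0, 0.0], [0, 0, 0, 0, 0, 0, 0.0]]
  ]
}}

```text
t: 22.65
position: [504.2, -177.4, 128.1]
tool_rot: [-0.075, 0.076, -0.703, 0.704]
contact_force: [-0.5, -0.2, -2.4]
opening: 0.76
```

```bash
python3 - <<'E'
from h import *
R=RT(.217-np.pi/2,0); plan(np.array([504.7,-175.2,127]),R,0)
for n in("wrist","side","scene"):
    c=viewer.read_camera(n); np.savez(f"c_{n}22.npz",**c); im=c["image"]
    if n=="side": cv2.imwrite("pics/side22.png",cv2.resize(im[225:345,280:400],None,fx=5,fy=5,interpolation=cv2.INTER_CUBIC))
    if n=="scene": cv2.imwrite("pics/scene22.png",cv2.resize(im[120:200,150:250],None,fx=7,fy=7,interpolation=cv2.INTER_CUBIC))
    if n=="wrist": cv2.imwrite("pics/wrist22.png",cv2.resize(im[160:360,160:420],None,fx=3,fy=3,interpolation=cv2.INTER_CUBIC))
E
```

```text
t 22.65 at [ 504.2 -177.4  128.1] err [ 0.5  2.2 -1.1] rot [-0.1 -0.2  0. ] F [-0.5 -0.2 -2.4] op 0.76 n 1
[[-0.1,-0.2,0.0,-0.1,0.1,-0.21,0.0]]
```

View pics/wrist22.png

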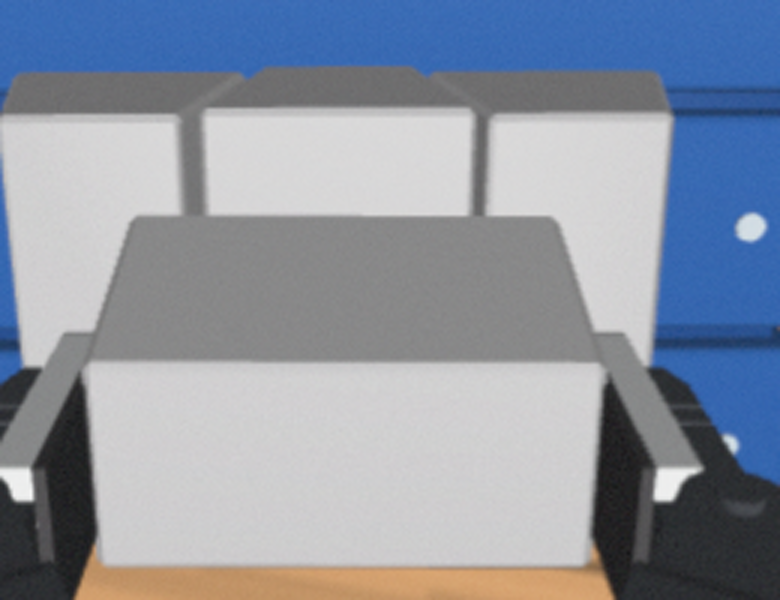

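View pics/side22.png

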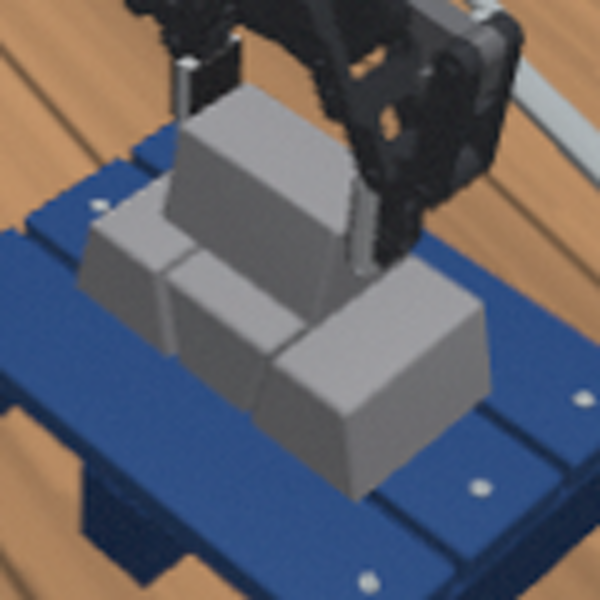

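View pics/scene22.png

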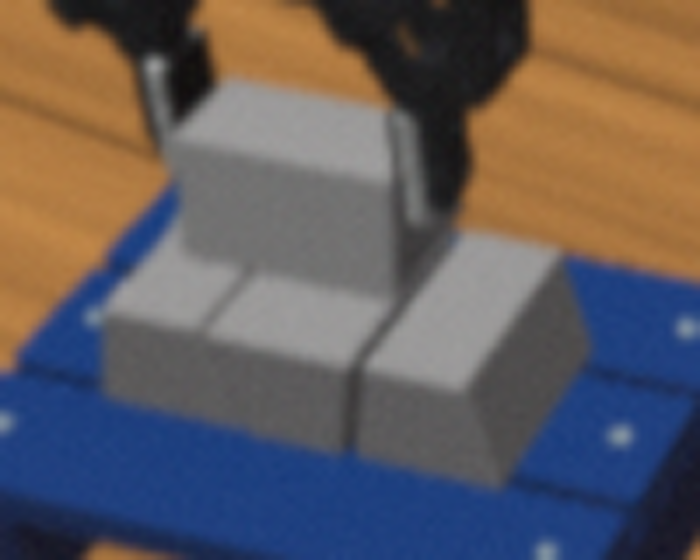

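```bash
python3 - <<'E'
from joint import *
A=lambda L:np.array(L,float)
W=f([(2,113),(182,115),(10,73),(490,113),(672,113),(663,73)],160,160,3,3); bw=A([(33,55.5,36),(33,25.5,36),(33,63.5,0),(33,-25.5,36),(33,-55.5,36),(33,-63.5,0)])
H=f([(135,217),(556,217),(88,361),(605,361),(103,565),(590,565)],160,160,3,3); hw=A([(23,33,-18),(23,-33,-18),(15,33,18),(15,-33,18),(-15,33,18),(-15,-33,18)])
Bs=f([(484,303),(345,414),(272,362),(491,392),(357,500),(252,420),(95,222),(77,285),(170,357)],280,225,5,5)
bs=A([(33,-55.5,36),(-33,-55.5,36),(-33,-25.5,36),(33,-63.5,0),(-33,-63.5,0),(-33,-17.5,0),(-33,55.5,36),(-33,63.5,0),(-33,17.5,0)])
Hs=f([(180,125),(245,84),(342,236),(163,217),(312,328)],280,225,5,5); hs=A([(-15,33,18),(15,33,18),(-15,-33,18),(-23,33,-18),(-23,-33,-18)])
Bc=f([(362,364),(465,388),(500,487),(357,455),(555,250),(105,317),(105,392)],150,120,7,7); bc=A([(33,25.5,36),(33,55.5,36),(33,63.5,0),(33,17.5,0),(-33,55.5,36),(33,-55.5,36),(33,-63.5,0)])
Hc=f([(168,143),(220,80),(185,255),(392,295)],150,120,7,7); hc=A([(15,-33,18),(-15,-33,18),(23,-33,-18),(23,33,-18)])
cw,cs,cc=[dict(np.load(f"c_{n}22.npz")) for n in("wrist","side","scene")]
D=[(cw,hw,H,bw,W),(cs,hs,Hs,bs,Bs),(cc,hc,Hc,bc,Bc)]
h0=(0,0,66)
joint(D,h0=h0); joint(D[:1],h0=h0); joint(D[1:],h0=h0)
E
```

```text
gap [ 5.05704e+02 -1.74622e+02  2.15000e-01] held rel [-3.2  -1.71 66.31] +- [0.31 0.3  0.46] ang [0.13 1.7  0.03] cost 42.4
  cam 0 [-0.47  0.23  0.2  -0.41 -0.76  3.89]
  cam 1 [-0.03  0.05  0.11  0.34  0.49  3.14]
  cam 2 [ 0.29  0.03 -0.67 -0.6  -0.3   2.7 ]
gap [ 5.07424e+02 -1.74343e+02  2.13000e-01] held rel [-3.82 -1.54 65.21] +- [0.43 0.34 0.87] ang [-0.01  1.26 -0.03] cost 13.3
  cam 0 [-0.94  0.06  0.02 -0.   -0.53  3.69]
gap [ 5.02772e+02 -1.77685e+02  2.16000e-01] held rel [-2.54 -1.93 67.56] +- [0.93 0.78 1.03] ang [0.77 0.1  0.59] cost 25.8
  cam 0 [ 0.11  0.11 -0.01  0.21  0.41  7.77]
  cam 1 [ 0.07  0.06 -0.5  -0.48 -0.1   2.62]
```

```bash
python3 - <<'E'
from h import *
R=RT(.216-np.pi/2,0); o,_=tool(); plan(o["position"]+[2.6,2.3,-6],R,0,n=1)
E
```

```text
t 22.8 at [ 504.4 -177.3  128.4] err [ 2.6  2.3 -6. ] rot [-0.1 -0.1  0. ] F [-1.5  0.2 -2. ] op 0.76 n 1
[[-0.1,-0.1,0.0,-0.3,0.6,-0.17,0.0]]
```

Call:
{"method": "drive_tool", "body": {
  "plan": [
    [[0, -0.1, 0, -0.3, 0.6, -0.17, 0.0], [0, 0, 0, 0, 0, 0, 0.0], [0, 0, 0, 0, 0, 0, 0.0]]
  ]
}}

```text
t: 23.1
position: [507.5, -174.9, 122.2]
tool_rot: [-0.076, 0.076, -0.702, 0.704]
contact_force: [0.2, -0.5, -1.8]
opening: 0.761
```

```bash
python3 - <<'E'
from h import *
R=RT(.216-np.pi/2,0); o,_=tool(); plan(np.array([507,-175,118]),R,0,n=1)
for n in("wrist","side","scene"):
    c=viewer.read_camera(n); np.savez(f"c_{n}23.npz",**c); im=c["image"]
    if n=="side": cv2.imwrite("pics/side23.png",cv2.resize(im[225:345,280:400],None,fx=5,fy=5,interpolation=cv2.INTER_CUBIC))
    if n=="scene": cv2.imwrite("pics/scene23.png",cv2.resize(im[120:200,150:250],None,fx=7,fy=7,interpolation=cv2.INTER_CUBIC))
    if n=="wrist": cv2.imwrite("pics/wrist23.png",cv2.resize(im[160:360,160:420],None,fx=3,fy=3,interpolation=cv2.INTER_CUBIC))
E
```

```text
t 23.1 at [ 507.5 -174.9  122.2] err [-0.5 -0.1 -4.2] rot [-0.1 -0.  -0. ] F [ 0.2 -0.5 -1.8] op 0.761 n 1
[[-0.1,0,0,0.05,0.42,0,0.0]]
```

View pics/wrist23.png

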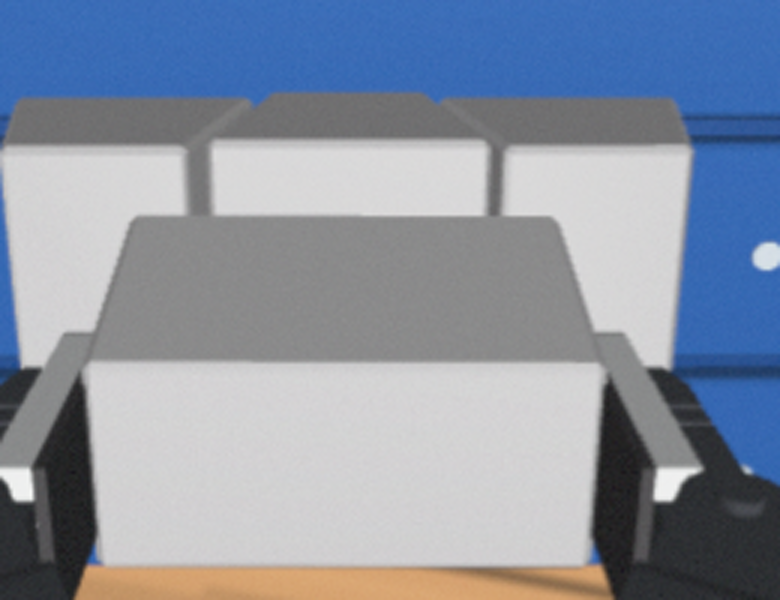

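View pics/side23.png

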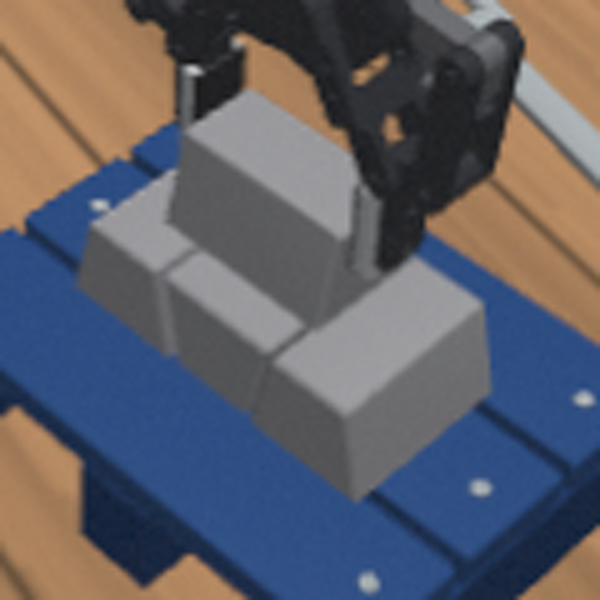

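View pics/scene23.png

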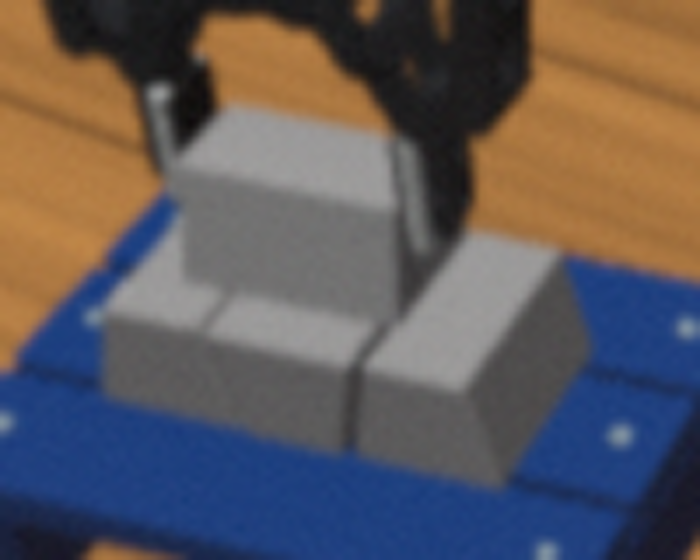

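```bash
python3 - <<'E'
from joint import *
A=lambda L:np.array(L,float)
W=f([(4,147),(187,149),(14,100),(503,147),(692,147),(681,100)],160,160,3,3); bw=A([(33,55.5,36),(33,25.5,36),(33,63.5,0),(33,-25.5,36),(33,-55.5,36),(33,-63.5,0)])
H=f([(135,217),(556,217),(88,361),(605,361),(103,565),(590,565)],160,160,3,3); hw=A([(23,33,-18),(23,-33,-18),(15,33,18),(15,-33,18),(-15,33,18),(-15,-33,18)])
Bs=f([(484,303),(345,414),(272,362),(491,392),(357,500),(252,420),(95,222),(77,285),(170,357)],280,225,5,5)
bs=A([(33,-55.5,36),(-33,-55.5,36),(-33,-25.5,36),(33,-63.5,0),(-33,-63.5,0),(-33,-17.5,0),(-33,55.5,36),(-33,63.5,0),(-33,17.5,0)])
Hs=f([(188,130),(252,90),(340,238),(168,220)],280,225,5,5); hs=A([(-15,33,18),(15,33,18),(-15,-33,18),(-23,33,-18)])
Bc=f([(362,364),(465,388),(500,487),(357,455),(555,250),(105,317),(105,392)],150,120,7,7); bc=A([(33,25.5,36),(33,55.5,36),(33,63.5,0),(33,17.5,0),(-33,55.5,36),(33,-55.5,36),(33,-63.5,0)])
Hc=f([(175,172),(222,107),(185,282),(398,322)],150,120,7,7); hc=A([(15,-33,18),(-15,-33,18),(23,-33,-18),(23,33,-18)])
cw,cs,cc=[dict(np.load(f"c_{n}23.npz")) for n in("wrist","side","scene")]
D=[(cw,hw,H,bw,W),(cs,hs,Hs,bs,Bs),(cc,hc,Hc,bc,Bc)]
h0=(0,0,60)
joint(D,h0=h0); joint(D[:1],h0=h0); joint(D[1:],h0=h0)
E
```

```text
gap [ 5.04872e+02 -1.73908e+02  2.15000e-01] held rel [ 8.900e-01 -1.000e-02  6.017e+01] +- [0.29 0.31 0.53] ang [ 0.26  1.74 -0.12] cost 40.7
  cam 0 [-0.42  0.39 -0.   -0.14 -0.84  3.51]
  cam 1 [-0.05  0.16  0.13  0.12  0.35  3.62]
  cam 2 [ 0.23 -0.06 -0.44 -0.57 -0.28  2.74]
gap [ 5.06581e+02 -1.73992e+02  2.16000e-01] held rel [3.200e-01 2.000e-02 5.899e+01] +- [0.39 0.31 0.81] ang [ 0.06  1.3  -0.05] cost 13.6
  cam 0 [-0.83  0.19  0.05  0.   -0.51  3.19]
gap [ 5.02803e+02 -1.76107e+02  2.15000e-01] held rel [ 2.    0.18 61.02] +- [1.01 0.81 1.13] ang [0.3  0.15 0.16] cost 24.9
  cam 0 [0.05 0.19 0.03 0.25 0.44 7.14]
  cam 1 [ 0.09 -0.03 -0.37 -0.44 -0.13  2.48]
```

Call:
{"method": "drive_tool", "body": {
  "plan": [
    [[0, 0, 0, 0.08, 0.35, 0, 0.0], [0, 0, 0, 0, 0, 0, 0.0]]
  ]
}}

```text
t: 23.45
position: [506.6, -175.2, 118.7]
tool_rot: [-0.076, 0.076, -0.702, 0.704]
contact_force: [-0.0, 0.2, -2.4]
opening: 0.765
```

Call:
{"method": "drive_tool", "body": {
  "plan": [
    [[0, 0, 0, 0, 0.1, 0, 0.0], [0, 0, 0, 0, 0, 0, 0.0]]
  ]
}}

```text
t: 23.65
position: [506.5, -175.2, 117.5]
tool_rot: [-0.076, 0.076, -0.702, 0.704]
contact_force: [-0.7, 0.1, -1.5]
opening: 0.763
```

Call:
{"method": "drive_tool", "body": {
  "plan": [
    [[0, 0, 0, 0, 0.08, 0, 0.0], [0, 0, 0, 0, 0, 0, 0.0]]
  ]
}}

```text
t: 23.85
position: [506.6, -175.3, 116.7]
tool_rot: [-0.076, 0.076, -0.702, 0.704]
contact_force: [-0.1, -0.7, -1.0]
opening: 0.763
```

Call:
{"method": "drive_tool", "body": {
  "plan": [
    [[0, 0, 0, 0, 0.06, 0, 0.0], [0, 0, 0, 0, 0, 0, 0.0]]
  ]
}}

```text
t: 24.05
position: [506.6, -175.3, 116.1]
tool_rot: [-0.076, 0.076, -0.702, 0.704]
contact_force: [0.6, 0.1, -1.8]
opening: 0.762
```

Call:
{"method": "drive_tool", "body": {
  "plan": [
    [[0, 0, 0, 0, 0.06, 0, 0.0], [0, 0, 0, 0, 0, 0, 0.0]]
  ]
}}

```text
t: 24.25
position: [506.6, -175.3, 115.5]
tool_rot: [-0.076, 0.076, -0.702, 0.704]
contact_force: [-0.3, -0.2, -2.1]
opening: 0.762
```

Call:
{"method": "drive_tool", "body": {
  "plan": [
    [[0, 0, 0, 0, 0.05, 0, 0.0], [0, 0, 0, 0, 0, 0, 0.0]]
  ]
}}

```text
t: 24.45
position: [506.7, -175.4, 115.1]
tool_rot: [-0.076, 0.076, -0.702, 0.704]
contact_force: [0.2, 0.1, -2.1]
opening: 0.761
```

Call:
{"method": "drive_tool", "body": {
  "plan": [
    [[0, 0, 0, 0, 0.05, 0, 0.0], [0, 0, 0, 0, 0, 0, 0.0]]
  ]
}}

```text
t: 24.65
position: [506.8, -175.4, 115.1]
tool_rot: [-0.077, 0.076, -0.702, 0.704]
contact_force: [-0.7, -0.9, -1.0]
opening: 0.759
```

```bash
python3 - <<'E'
from h import *
for n in("side","scene"):
    c=viewer.read_camera(n); im=c["image"]
    if n=="side": cv2.imwrite("pics/side24.png",cv2.resize(im[225:345,280:400],None,fx=5,fy=5,interpolation=cv2.INTER_CUBIC))
    if n=="scene": cv2.imwrite("pics/scene24.png",cv2.resize(im[120:200,150:250],None,fx=7,fy=7,interpolation=cv2.INTER_CUBIC))
E
```

```text
(no output)
```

View pics/side24.png

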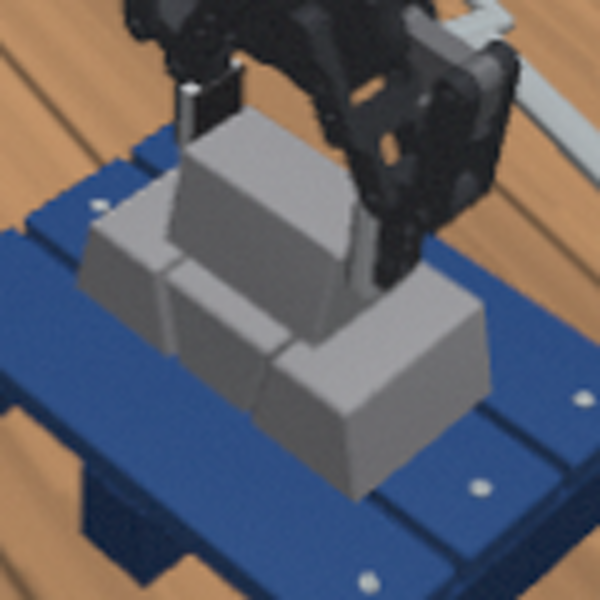

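View pics/scene24.png

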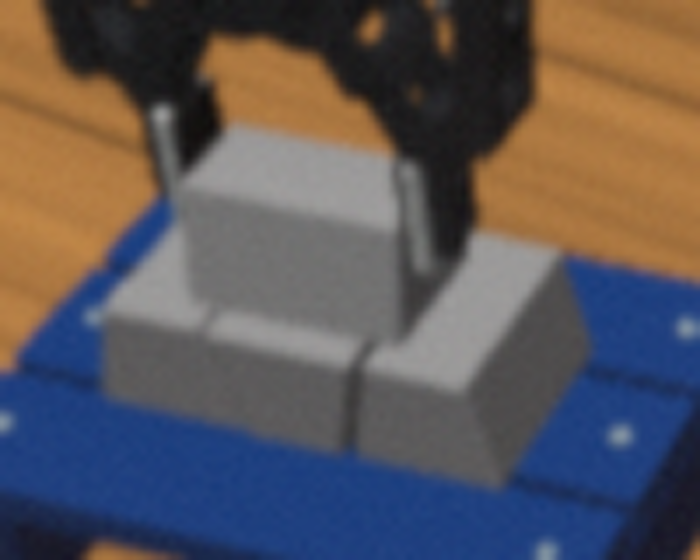

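```bash
cat > ov.py <<'E'
from rel import *
rz=lambda a:Rn.from_euler('z',a).as_matrix()
def pix(g,P): return np.asarray(P,float)@rz(g[2]).T+[g[0],g[1],50]
FIT={"side":[(484,303),(345,414),(272,362),(491,392),(357,500),(252,420),(95,222),(77,285),(170,357)]}
bs=np.array([(33,-55.5,36),(-33,-55.5,36),(-33,-25.5,36),(33,-63.5,0),(-33,-63.5,0),(-33,-17.5,0),(-33,55.5,36),(-33,63.5,0),(-33,17.5,0)],float)
bc=np.array([(33,25.5,36),(33,55.5,36),(33,63.5,0),(33,17.5,0),(-33,55.5,36),(33,-55.5,36),(33,-63.5,0)],float)
PX={"side":(bs,f(FIT["side"],280,225,5,5)),"scene":(bc,f([(362,364),(465,388),(500,487),(357,455),(555,250),(105,317),(105,392)],150,120,7,7))}
CROP={"side":(280,225,120,120,5),"scene":(150,120,100,80,7)}
def ov(n,c,name,d=(0,0,54)):
    b,px=PX[n]
    g=least_squares(lambda p:(proj(c,pix(p,b))-px).ravel(),[505,-175,.217]).x
    x0,y0,w,h,s=CROP[n]; im=cv2.resize(c["image"][y0:y0+h,x0:x0+w],None,fx=s,fy=s,interpolation=cv2.INTER_CUBIC)
    X=ING@rz(np.pi/2).T+list(d)
    q=(proj(c,pix(g,X))-[x0,y0]+.5)*s-.5
    E=[(i,j) for i in range(8) for j in range(i) if bin(i^j).count("1")==1]
    for i,j in E: cv2.line(im,tuple(int(v) for v in q[i]),tuple(int(v) for v in q[j]),(0,255,0),1,cv2.LINE_AA)
    cv2.imwrite(name,im); print(n,g.round(2))
E
python3 - <<'E'
from ov import *
for n in("side","scene"):
    c=viewer.read_camera(n); np.savez(f"c_{n}24.npz",**c); ov(n,c,f"pics/ov_{n}24.png")
E
```

```text
side [ 5.0568e+02 -1.7528e+02  2.1000e-01]
scene [ 5.0305e+02 -1.7717e+02  2.2000e-01]
```

View pics/ov_side24.png

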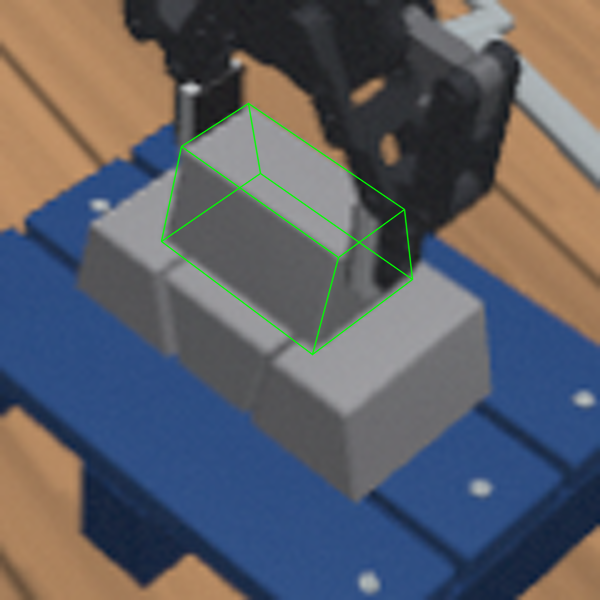

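View pics/ov_scene24.png

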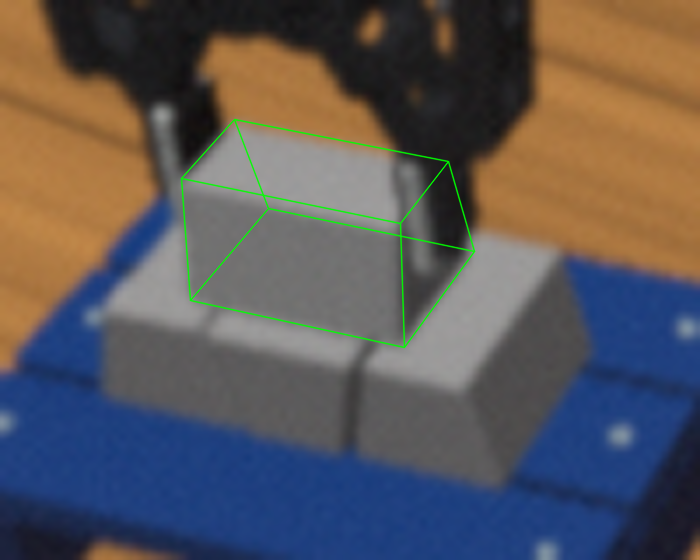

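Call:
{"method": "drive_tool", "body": {
  "plan": [
    [[0, 0, 0, 0, -0.2, 0, 0.0], [0, 0, 0, 0, 0, 0, 0.0], [0, 0, 0, 0.13, 0, 0, 0.0], [0, 0, 0, 0, 0, 0, 0.0]]
  ]
}}

```text
t: 25.25
position: [505.3, -175.6, 116.7]
tool_rot: [-0.076, 0.076, -0.702, 0.704]
contact_force: [-0.1, -0.4, -2.6]
opening: 0.762
```

Call:
{"method": "drive_tool", "body": {
  "plan": [
    [[0, 0, 0, 0, 0.1, 0, 0.0], [0, 0, 0, 0, 0, 0, 0.0]]
  ]
}}

```text
t: 25.45
position: [505.1, -175.6, 115.4]
tool_rot: [-0.076, 0.076, -0.702, 0.704]
contact_force: [0.5, -0.0, -1.2]
opening: 0.762
```

Call:
{"method": "drive_tool", "body": {
  "plan": [
    [[0, 0, 0, 0, 0.05, 0, 0.0], [0, 0, 0, 0, 0, 0, 0.0]]
  ]
}}

```text
t: 25.65
position: [505.2, -175.6, 115.0]
tool_rot: [-0.076, 0.076, -0.702, 0.704]
contact_force: [-0.4, 0.6, -1.1]
opening: 0.758
```

Call:
{"method": "drive_tool", "body": {
  "plan": [
    [[0, 0, 0, 0, 0.05, 0, 0.0], [0, 0, 0, 0, 0, 0, 0.0]]
  ]
}}

```text
t: 25.85
position: [505.3, -175.6, 115.0]
tool_rot: [-0.076, 0.076, -0.702, 0.704]
contact_force: [0.6, -1.0, -1.8]
opening: 0.762
```

Contact again: z is steady at 115.0, as predicted. Next I release gently and retreat.

Call:
{"method": "drive_tool", "body": {
  "plan": [
    [[0, 0, 0, 0, 0, 0, 0.78], [0, 0, 0, 0, 0, 0, 0.81], [0, 0, 0, 0, 0, 0, 0.88], [0, 0, 0, 0, 0, 0, 1.0], [0, 0, 0, 0, 0, 0, 1.0]]
  ]
}}

```text
t: 26.35
position: [506.2, -176.1, 115.4]
tool_rot: [-0.077, 0.075, -0.702, 0.704]
contact_force: [-0.7, 0.3, 0.1]
opening: 0.999
```

Call:
{"method": "drive_tool", "body": {
  "plan": [
    [[0, 0, 0, 0, -0.8, 0, 1.0], [0, 0, 0, 0, -2, 0, 1.0], [0, 0, 0, 0, -3, 0, 1.0], [0, 0, 0, 0, -4, 0, 1.0], [0, 0, 0, 0, -3, 0, 1.0], [0, 0, 0, 0, 0, 0, 1.0]]
  ]
}}

```text
t: 26.95
position: [504.5, -175.1, 249.4]
tool_rot: [-0.076, 0.076, -0.702, 0.704]
contact_force: [0.0, -0.5, 0.5]
opening: 1.001
```

```bash
python3 - <<'E'
from ov import *
for n in("side","scene"):
    c=viewer.read_camera(n); np.savez(f"c_{n}25.npz",**c); ov(n,c,f"pics/ov_{n}25.png")
    cv2.imwrite(f"pics/{n}25.png",c["image"])
c=viewer.read_camera("wrist"); cv2.imwrite("pics/wrist25.png",c["image"])
E
```

```text
side [ 5.0568e+02 -1.7528e+02  2.1000e-01]
scene [ 5.0305e+02 -1.7717e+02  2.2000e-01]
```

View pics/ov_side25.png

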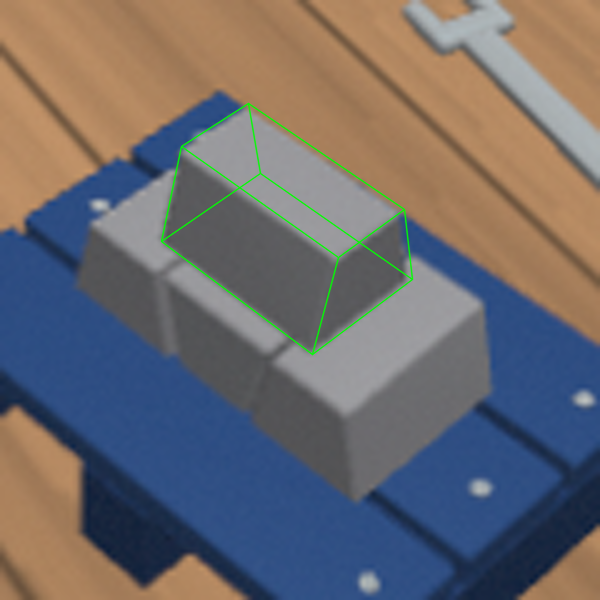

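View pics/ov_scene25.png

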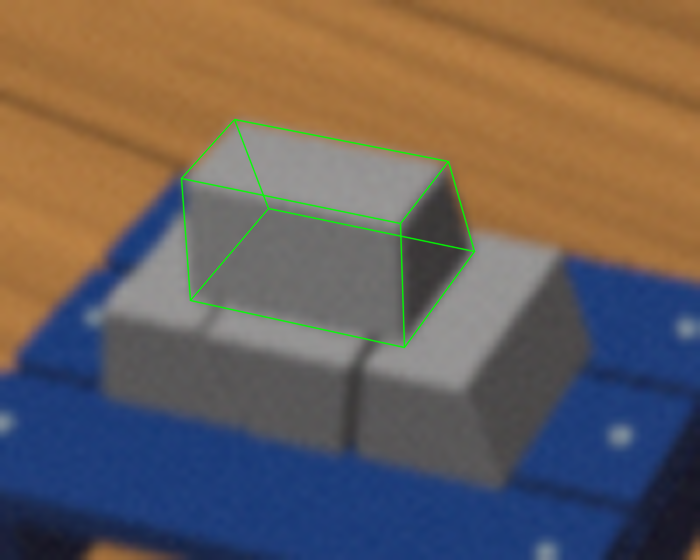

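View pics/wrist25.png

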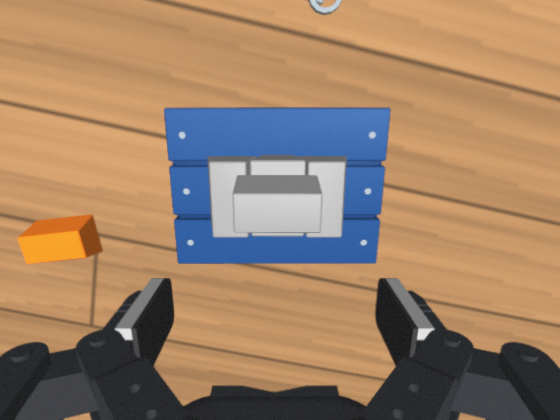

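View pics/side25.png

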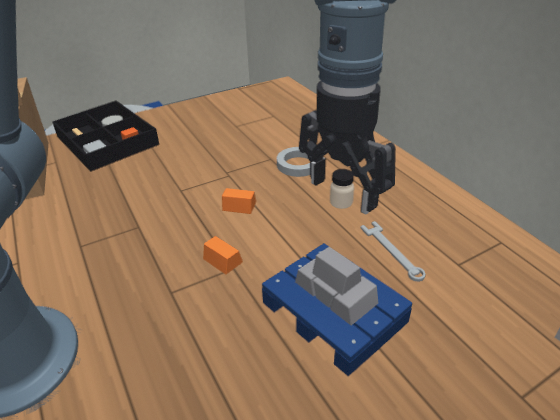

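The overlays match in both fixed views. The top ingot lies centred and square on the flat layer, at side (337,268). The spanner, jar, coil and orange bricks are where they were, and the gripper is clear, so I hand in.

```bash
python3 - <<'E'
from h import *
c=viewer.read_camera("side"); a=np.load("c_side0.npz")["image"].astype(int)
d=(np.abs(c["image"].astype(int)-a).max(2)>40)
print("changed px spanner",d[218:282,362:428].sum(),"base_b area",d[290:320,345:378].sum())
print(r.sign_off())
E
```

```text
changed px spanner 0 base_b area 6
the job is handed in; nothing more can be done
None
```

Both loose ingots are placed and the job is handed in at about 27 s of the 67 s allowed.

**What I did**
- **Flipped ingot:** I took the nearer grey ingot by its ends, turned it onto its side on open bench and regripped it. I then finished the turn and lowered it into the gap in small steps until the deck stopped it, and released it.
- **Crosswise ingot:** I set the other grey ingot wide face down across the middle of the layer. Before release I lifted it about 2 mm and shifted it about 1.3 mm towards the layer's middle.

**Last checks**
- **First layer:** It looks flat on top, with the ends in line. The flipped ingot sits about 1 mm off the gap's middle towards base_b, but a gap is visible on both sides.
- **Top ingot:** The predicted centred pose overlays it to about a pixel (1–2 mm) in the side and scene views. This overlay was the only final measure of its centring; I made no fresh fit after the last shift.
- **Stacked ingots and bystanders:** The two stacked ingots show no visible shift. The spanner's pixels in the side view are unchanged. The jar and coil look unmoved, though I compared those two only by eye.

**What disagreed**
- The cameras differed from each other by 2–3 mm and 1–2 degrees, so I relied on measurements relative to the stack.
- At both final placings the touch was judged from the tool's height no longer dropping. The force reading barely changed, staying within about 3 N.
- Laying the ingot on its side on the bench peaked at about 10 N.

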